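# Send a tray of sample jars round the hood's curved shuttle track to the hotplate

### The arm

A 6-joint arm with a two-finger parallel gripper is mounted at the origin on the work surface. World frame = base frame: x ahead of the robot, y to its left, z up, the work surface at z = 0. Lengths are in m, angles in rad, forces in N, time in s.
With the tool pointing down it reaches from about 0.3 to 0.775 m from the base axis. Payload 14.6 kg.
Tool frame: the origin (TCP) lies on the centre line of the jaws, within the pads' length; the fingertips stand 22 mm ahead of it and the grasp point (between the pads) lies 3 mm ahead of it; z points along the fingers, y is the line along which they close (so a half turn about z gives the same grasp; the last joint's range is limited). The gripper opens to 94 mm and grips with 3 to 60 N. Pads are 16 mm wide; open, the fingers measure 119 mm over their backs; the gripper's body (75 mm by 177 mm) begins 78 mm behind the grasp point.
Start: joints at [1.149, 0.3, 1.521, -0, 1.321, -0.067], TCP at [0.191, 0.516, 0.227] pointing down, gripper open.
Joint ranges: [-3.03, 3.03], [-0.79, 2.21], [0.23, 2.52], [-1.04, 4.18], [0, 3.07], [-2.55, 2.55]. Speed limits (rad/s): [2.22, 2.22, 2.57, 3.14, 3.14, 3.14].

### API

Orientations are given as a rotation vector (axis times angle).
In Python, from station import readout, imaging, arm gives the robot as it stands.
- The arm moves only by the tool jog_arm, never from a script. Its argument "increments" is a list that holds one entry, the list of rows, each a list of 7 numbers: the shift along the tool's x, y, z in cm, then the turn, a rotation vector about the tool's x, y, z in degrees, then the finger opening in cm, from 0 to 9.4. A call has 1 to 5 rows; each row shifts and turns the commanded pose from where the row before left it, along the tool's axes as they then stand; what a row does not reach is not made up. A row lasts 1/12 s, in which the tool goes at most 41.7 mm and 7.16 degrees, less where a joint would pass 70% of its speed; a pose out of reach is approached as far as the arm can. A call is refused whole if a number of a shift passes 4.17 or a number of a turn 7.16, either way. A call with a gripper value outside its range is refused whole. The fingers move at their own pace and stop on an object; "force" is the grip in N (left out, the last holds). Time passes only in rows, so rows that do not move let the fingers close. It gives the time, the measured TCP pose, the force, the opening and the grip force at its end, in the units of the state.
- readout.sense(): the state, without advancing time (a new reading comes with each control period).
- imaging.read_camera(name): name is "scene" or "side" or "wrist"; returns (picture, depth): 420x560x3 uint8, red, green, blue; 420x560 float32, m along the optical axis (not along the pixel's ray), 0 where there is no reading.
- imaging.camera_params(name): a dict with "intrinsics" (3x3 intrinsics, pixels), "R" (3x3) and "t" (3): a world point X has camera coordinates R X + t. Camera axes: x right, y down, z forward; pixel columns grow to the right and rows downward; lengths in m; the calibration is good to about 2 mm. The wrist camera is an equidistant fisheye: a pixel r from the principal point sees the ray r / f radians off the axis. A picture is of the moment at which its call begins: read the wrist's pose just before it. camera_params takes no time and is no camera call; for the wrist camera it gives the pose at the moment of the call.
- arm.close_job(): hands the job in; it is judged then, once.
The state is a dict: "time_s": time; "joint_positions": joint angles; "qvel": joint speeds; "tau": joint torques, N m; "eef_pos": TCP position; "ee_rot": TCP orientation; "wrist_force": force on the tool from outside, world axes, zero at the start; "ft_torque": the same for the moment, N m; "opening": finger opening in m; "grasp_force": force on a finger pad.
Only numpy, scipy, OpenCV 4.12 (cv2) and the standard library are available. Lean on these libraries where they do the work, as an engineer would, in place of code of your own. Each camera call takes 0.05 s, during which the arm holds its last target. There are 200 camera calls.

### The job

Put all the sample jars into the open metal tray, carry the tray level onto the shuttle at the loading end of the track, and slide the shuttle, kept down between its rails, round the corner to the stop at the far end. Then carry the tray level, jars still in it, to the middle of the white hotplate top, and last slide the empty shuttle back round the corner to the stop at its loading end. Leave the beaker, the reagent pot and the spatula alone.

Things in the scene. Friction and masses are not known exactly. Their poses are not given: they have to be found in the camera images.
- bend_centre (a point): Fixed, at bench height: centre of the guide track's 90 degree bend. In this frame (m) the channel's centre line runs down the entry lane x = -0.125, y from 0.145 (stop) to 0, round the bend at radius 0.125, then along the exit lane y = -0.125, x from 0 to 0.140 (stop). Two slick rails on the bench, 22 mm high, 6 mm thick, inner faces 62 mm apart (radius 94 and 156 mm); open above.
- load_end (a point): Where the shuttle's middle lies when it touches the loading-end stop (a cross bar as high as the rails): on the entry lane's centre line, at bench height, axes as bend_centre; +y points towards the stop.
- dock_end (a point): Where the shuttle's middle lies when the shuttle touches the stop at the far end: on the exit lane's centre line, at bench height, axes as bend_centre; +x points towards the stop.
- shuttle_mid (a point): Middle of the underside of the loose shuttle (0.3 to 0.6 kg), which slides on the bench between the rails: grey flat block with half-round ends, 134 mm long along its x (end radius 25 mm, centred at x = -42 and +42 mm), 50 mm wide, 28 mm high. +x, its front, leads towards the far end; it starts near the loading end, pointing to the bend. 6 mm of play to each side in the straight lanes.
- shuttle_post (a point): Point 65 mm above the bench on the upright steel push post of the shuttle: round, 12 mm in diameter, from 30 to 85 mm high, then a black cap 16 mm wide to 91 mm; it stands 84 mm behind the shuttle's middle on a tail 14 mm wide (24 to 30 mm high, reaching 92 mm behind the middle) that passes over the stop. Free to be pushed or pulled.
- shuttle_seat (a point): Centre of the tray's seat on the shuttle's deck, at deck height (28 mm above the bench), axes as the shuttle. The tray lies flat here lengthwise (either way round), between two steel lips 6 mm high and 20 mm wide, with 6 mm to spare at each end; the sides are open.
- tray_mid (a point): Centre, half-way up (13 mm above its underside), of the loose open aluminium tray: 106 mm long (its x), 46 mm wide (its y), 26 mm high, walls and floor 3 mm thick, 0.13 to 0.21 kg. Can be gripped from above across its 46 mm width. Starts empty on the bench, beside the track. Room for three jars standing in a row along x, 34 mm apart.
- jar0_mid (a point): Centre, half-way up (20 mm), of a loose sample jar: amber glass with a white screw cap, a cylinder 26 mm in diameter and 40 mm high, about 35 g, its z along its axis; starts upright on the bench. One to three of the three jars are present; absent ones read None. It need not stand in the tray, only be in it.
- jar1_mid (a point): Centre, half-way up (20 mm), of a loose sample jar: amber glass with a white screw cap, a cylinder 26 mm in diameter and 40 mm high, about 35 g, its z along its axis; starts upright on the bench. One to three of the three jars are present; absent ones read None. It need not stand in the tray, only be in it.
- jar2_mid (a point): Centre, half-way up (20 mm), of a loose sample jar: amber glass with a white screw cap, a cylinder 26 mm in diameter and 40 mm high, about 35 g, its z along its axis; starts upright on the bench. One to three of the three jars are present; absent ones read None. It need not stand in the tray, only be in it.
- plate_top (a point): Centre of the top face of the white ceramic hotplate top, 180 mm square, 85 mm above the bench, cold, on a yellow box 190 mm square and 65 mm high; a control panel sticks out 75 mm further on its -x side, lower than the plate. z up.
- beaker: Bystander: glass beaker, 72 mm in diameter, 90 mm high, open; origin under its centre.
- pot: Bystander: squat white plastic reagent pot with a grey lid, 60 mm in diameter, 75 mm high; origin under its centre.
- spatula: Bystander: spatula 180 mm long, lying on the bench along its x; origin at its middle, on the bench.
Not all that is in view belongs to the job. Several things look just like the part that bears shuttle_mid: the one meant starts farthest to the robot's left.

How it is judged:
On the way, in this order (a step that is already met when the one before it is completed fails the run):
1. all jars are in the tray and the tray lies on the shuttle, which is in the entry lane (x of jar0_mid in the frame of tray_mid between -0.053 and 0.053 m and y of jar0_mid in the frame of tray_mid between -0.023 and 0.023 m and z of jar0_mid in the frame of tray_mid between -0.008 and 0.032 m and x of jar1_mid in the frame of tray_mid between -0.053 and 0.053 m and y of jar1_mid in the frame of tray_mid between -0.023 and 0.023 m and z of jar1_mid in the frame of tray_mid between -0.008 and 0.032 m and x of jar2_mid in the frame of tray_mid between -0.053 and 0.053 m and y of jar2_mid in the frame of tray_mid between -0.023 and 0.023 m and z of jar2_mid in the frame of tray_mid between -0.008 and 0.032 m and x of tray_mid in the frame of shuttle_seat between -0.012 and 0.012 m and y of tray_mid in the frame of shuttle_seat between -0.015 and 0.015 m and z of tray_mid in the frame of shuttle_seat between 0.008 and 0.018 m and y of shuttle_mid in the frame of bend_centre above 0 m), for 0.2 s.
2. the shuttle is at the stop at the far end with the tray of jars on it (x of jar0_mid in the frame of tray_mid between -0.053 and 0.053 m and y of jar0_mid in the frame of tray_mid between -0.023 and 0.023 m and z of jar0_mid in the frame of tray_mid between -0.008 and 0.032 m and x of jar1_mid in the frame of tray_mid between -0.053 and 0.053 m and y of jar1_mid in the frame of tray_mid between -0.023 and 0.023 m and z of jar1_mid in the frame of tray_mid between -0.008 and 0.032 m and x of jar2_mid in the frame of tray_mid between -0.053 and 0.053 m and y of jar2_mid in the frame of tray_mid between -0.023 and 0.023 m and z of jar2_mid in the frame of tray_mid between -0.008 and 0.032 m and x of tray_mid in the frame of shuttle_seat between -0.012 and 0.012 m and y of tray_mid in the frame of shuttle_seat between -0.015 and 0.015 m and z of tray_mid in the frame of shuttle_seat between 0.008 and 0.018 m and x of shuttle_mid in the frame of dock_end above -0.012 m and y of shuttle_mid in the frame of dock_end between -0.02 and 0.02 m), for 0.2 s.
3. the tray, with all jars in it, lies on the hotplate top (x of jar0_mid in the frame of tray_mid between -0.053 and 0.053 m and y of jar0_mid in the frame of tray_mid between -0.023 and 0.023 m and z of jar0_mid in the frame of tray_mid between -0.008 and 0.032 m and x of jar1_mid in the frame of tray_mid between -0.053 and 0.053 m and y of jar1_mid in the frame of tray_mid between -0.023 and 0.023 m and z of jar1_mid in the frame of tray_mid between -0.008 and 0.032 m and x of jar2_mid in the frame of tray_mid between -0.053 and 0.053 m and y of jar2_mid in the frame of tray_mid between -0.023 and 0.023 m and z of jar2_mid in the frame of tray_mid between -0.008 and 0.032 m and horizontal distance between tray_mid and plate_top below 0.04 m and z of tray_mid in the frame of plate_top between 0.008 and 0.018 m), for 0.3 s.
At the end, for the whole second after the job is handed in: All jars are in the tray (their centres within its walls); the tray lies flat on the hotplate top, its centre within 40 mm of the middle; the shuttle is back in its channel within 12 mm of touching the loading-end stop; all released and at rest (all of step 3 and y of shuttle_mid in the frame of load_end above -0.012 m and x of shuttle_mid in the frame of load_end between -0.02 and 0.02 m and linear speed of each of shuttle, tray below 0.02 m/s).
It fails at once if the shuttle is lifted more than 15 mm off the bench (it must stay down between the rails) (height (world z) of shuttle_mid above 0.015 m).
It fails at once if the tray is tilted more than about 30 degrees (angle between tray_mid's own z axis and vertical above 0.52 rad).
It fails at once if a bystander is moved more than 30 mm (distance of any of beaker, pot, spatula from where it was at the start of the episode above 0.03 m).
Of jar0, jar1, jar2 only 1 to 3 are there at a start; the rules pass over those that are not, and their reading is None.
At some moment in a run one of jar0, jar1, jar2 may be knocked a few centimetres aside while the robot is not near it.
It also fails if it takes over 200 s, if anything falls off the work surface, if the arm or the gripper's body presses on something with over 40 N, if the wrist force passes 120 N, or if a joint passes its speed limit or range.

## Working session

There is one attempt and no reset: what is moved stays moved. The work goes in short steps, Python scripts to look and compute and a tool call to move; the robot and the scene stay as the last step left them, time stands still between calls to the robot, and variables do not carry over. Pictures are saved under pics/ and viewed, at most 14 in all, crops included, and the job is handed in when it is done.

Besides the shell and the picture viewer there is one more tool, called after "Request:" as a command line: name --argument value ..., lists and objects as JSON in quotes. jog_arm: Moves the arm, as the interface text tells. Its arguments: {"type":"object","properties":{"increments":{"type":"array","items":{"type":"array","items":{"type":"array","items":{"type":"number"}}}},"force":{"type":"number"}},"required":["increments"]}

```bash
mkdir -p pics; ls
cat > h.py <<'E'
import numpy as np, cv2
from scipy.spatial.transform import Rotation as Ro
from station import readout, imaging, arm
def snap(n,fn=None):
    p=imaging.camera_params(n); im,d=imaging.read_camera(n)
    if fn: cv2.imwrite('pics/'+fn,im[...,::-1])
    np.savez('last_'+n+'.npz',im=im,d=d,K=p['intrinsics'],R=p['R'],t=p['t'])
    return im,d,p
def cloud(n):
    z=np.load('last_'+n+'.npz');K=z['K'];d=z['d'];h,w=d.shape
    u,v=np.meshgrid(np.arange(w),np.arange(h))
    x=(u-K[0,2])/K[0,0];y=(v-K[1,2])/K[1,1]
    if n=='wrist':
        r=np.hypot(x,y)+1e-9; s=np.tan(r)/r; x=x*s;y=y*s
    c=np.stack([x*d,y*d,d],-1)
    X=(c-z['t'])@z['R']
    X[d<=0]=np.nan
    return z['im'],X
E
python3 - <<'E'
from h import *
s=readout.sense();print({k:np.round(v,3) for k,v in s.items()})
a=snap('scene','scene0.png');b=snap('side','side0.png')
for n in('scene','side'):
    p=imaging.camera_params(n);print(n,-p['R'].T@p['t'],p['R'][2])
E
```

```text
pics
{'time_s': np.float64(0.0), 'joint_positions': array([ 1.149,  0.3  ,  1.522, -0.   ,  1.321, -0.067]), 'qvel': array([-0.001,  0.001, -0.001, -0.002, -0.001, -0.001]), 'tau': array([ 2.0000e-03, -5.3181e+01, -3.5275e+01,  7.1000e-02,  2.4000e-02,
       -0.0000e+00]), 'eef_pos': array([0.191, 0.516, 0.227]), 'ee_rot': array([-5.540e-01, -3.092e+00,  2.000e-03]), 'wrist_force': array([ 0.045, -0.911,  0.244]), 'ft_torque': array([-0.039,  0.012,  0.018]), 'grasp_force': np.float64(0.0), 'opening': np.float64(0.094)}
scene [0.82798645 0.39367871 0.80627876] [-0.38723224 -0.44073602 -0.80981662]
side [ 0.0499252  -0.67358837  1.00739411] [ 0.3643094   0.55715885 -0.74622563]
```

View pics/scene0.png

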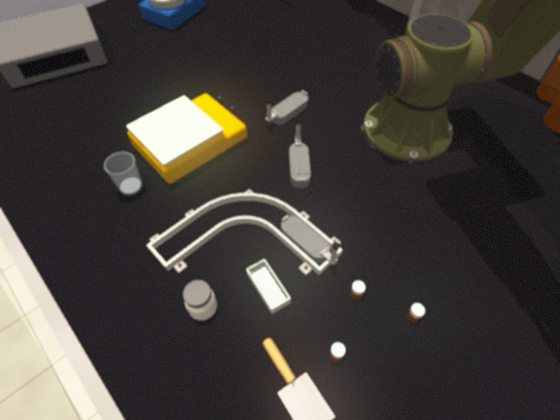

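View pics/side0.png

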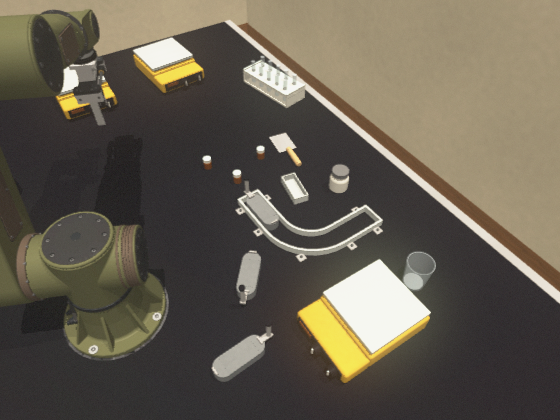

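The scene view shows three jars (358,289), (417,312), (338,351), the tray (268,287), the track with its shuttle (308,238), the hotplate (185,133), the beaker (123,175), the pot (200,300) and the spatula (300,385). In the side view, (75,90) and (168,60) look like more hotplates. I'll build a top-down map from depth next.

Run:
```python
from h import *
# orthographic top-down colour map, 2mm/px ; x up, y left
S=.002;x0,x1,y0,y1=0.0,1.1,-.7,.75
H=int((x1-x0)/S);W=int((y1-y0)/S)
img=np.zeros((H,W,3),np.uint8);Z=np.full((H,W),-1.)
for n in('scene','side'):
    im,X=cloud(n);X=X.reshape(-1,3);c=im.reshape(-1,3)
    ok=np.isfinite(X[:,0])&(X[:,2]<.16)&(X[:,2]>-.02);X=X[ok];c=c[ok]
    r=((x1-X[:,0])/S).astype(int);q=((y1-X[:,1])/S).astype(int)
    k=(r>=1)&(r<H-1)&(q>=1)&(q<W-1)
    for i in np.where(k)[0]:
        if X[i,2]>Z[r[i],q[i]]:
            Z[r[i]-1:r[i]+1,q[i]-1:q[i]+1]=X[i,2];img[r[i]-1:r[i]+1,q[i]-1:q[i]+1]=c[i]
    # probes
    P={'scene':dict(j0=(358,286),j1=(417,309),j2=(338,348),tray=(268,287),plate=(178,130),shut=(308,238),bk=(123,175),pot=(198,288),spat=(295,380)),
       'side':dict(j0=(237,174),j1=(207,159),j2=(261,150),tray=(294,188),plate=(378,307),p2=(170,55),p3=(70,90),shut=(262,210),pot=(340,172),spat=(283,143))}[n]
    XX=cloud(n)[1]
    for k,(u,v) in P.items():print(n,k,np.round(np.nanmedian(XX[v-1:v+2,u-1:u+2].reshape(-1,3),0),3))
cv2.imwrite('pics/map.png',img[...,::-1])
np.save('Z.npy',Z)
```

```text
scene j0 [0.483 0.24  0.042]
scene j1 [0.433 0.351 0.041]
scene j2 [0.604 0.299 0.042]
scene tray [0.612 0.106 0.004]
scene plate [ 0.526 -0.346  0.086]
scene shut [0.474 0.085 0.029]
scene bk [ 0.704 -0.308  0.083]
scene pot [0.735 0.042 0.076]
scene spat [0.697 0.281 0.003]
side j0 [0.481 0.233 0.039]
side j1 [0.432 0.344 0.04 ]
side j2 [0.605 0.288 0.041]
side tray [0.62  0.112 0.003]
side plate [ 0.523 -0.377  0.085]
side p2 [0.567 0.936 0.085]
side p3 [0.159 0.911 0.082]
side shut [0.475 0.07  0.028]
side pot [0.737 0.036 0.075]
side spat [0.71  0.316 0.003]
```

View pics/map.png

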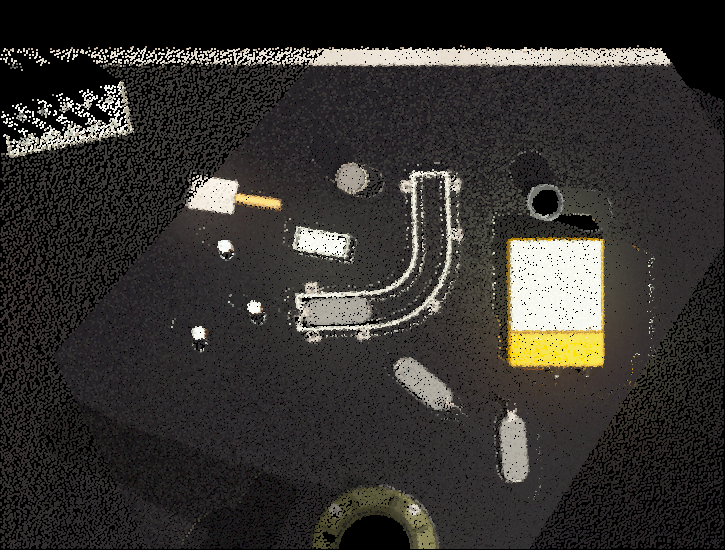

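The map is clear: entry lane along y at x≈0.48, bend, then exit lane going +x at y≈-0.11. The plate centre is near (0.53,-0.36). Now I'll fit precise values.

```bash
cat > fit.py <<'E'
from h import *
from scipy.optimize import least_squares
def pts(n,lo,hi,box):
    im,X=cloud(n);m=(X[...,2]>lo)&(X[...,2]<hi)&(X[...,0]>box[0])&(X[...,0]<box[1])&(X[...,1]>box[2])&(X[...,1]<box[3])
    return X[m],im[m]
def cdist(P,c,th):
    # local coords
    ct,s=np.cos(th),np.sin(th);d=P[:,:2]-c;x=d[:,0]*ct+d[:,1]*s;y=-d[:,0]*s+d[:,1]*ct
    e=np.where(y>0,-x-.125,np.where(x>0,-y-.125,np.hypot(x,y)-.125))
    return e,x,y
def rect(P):
    (c,sz,a)=cv2.minAreaRect(P[:,:2].astype(np.float32));return np.round(c,4),np.round(sz,3),round(a,1)
E
python3 - <<'E'
from fit import *
jb=[(.483,.237),(.433,.348),(.604,.294)]
for n in('scene','side'):
    print(n)
    for c in jb:
        P,C=pts(n,.036,.046,(c[0]-.03,c[0]+.03,c[1]-.03,c[1]+.03));print(' jar',len(P),cv2.minEnclosingCircle(P[:,:2].astype(np.float32)),P[:,2].mean())
    P,C=pts(n,.022,.03,(.57,.66,.03,.18));print(' tray',len(P),rect(P),P[:,2].mean())
    P,C=pts(n,.082,.09,(.4,.65,-.5,-.2));w=C.min(1)>150;print(' plate',rect(P[w]),P[w][:,2].mean())
    P,C=pts(n,.017,.025,(.4,.8,-.22,.17))
    w=C.min(1)>110;P=P[w]
    f=lambda p:np.abs(cdist(P,p[:2],p[2])[0])-.034
    r=least_squares(f,[.6,-.01,0],loss='soft_l1',f_scale=.003);e,x,y=cdist(P,r.x[:2],r.x[2])
    print(' bend',r.x,np.median(abs(r.fun)),'y max',np.percentile(y,99.5),'xmax',np.percentile(x,99.5),P[:,2].mean())
    P,C=pts(n,.0255,.033,(.42,.53,-.05,.2));e,x,y=cdist(P,r.x[:2],r.x[2]);P=P[abs(e)<.029];print(' shuttle',rect(P),P[:,2].mean(), np.ptp(P[:,1]))
    P,C=pts(n,.04,.1,(.42,.53,.08,.24));print(' post',P.mean(0),P.min(0),P.max(0))
    P,C=pts(n,.06,.1,(.66,.85,-.05,.12));print(' pot',rect(P)); P,C=pts(n,.06,.1,(.62,.8,-.45,-.2));print(' beaker',rect(P))
E
```

```text
scene
 jar 121 ((0.48378807306289673, 0.24153394997119904), 0.013070673681795597) 0.04098729188375766
 jar 141 ((0.4324592649936676, 0.35263749957084656), 0.013676868751645088) 0.04079158985603208
 jar 160 ((0.6061514019966125, 0.3006680905818939), 0.013586261309683323) 0.04067331673628969
 tray 260 (array([0.6141, 0.1068]), array([0.107, 0.046]), 80.1) 0.026323854695842325
 plate (array([ 0.5274, -0.3626]), array([0.183, 0.181]), 89.9) 0.08614080241057168
 bend [0.60539006 0.01089392 0.03213603] 0.002075741212883647 y max 0.149402289947822 xmax 0.15909761725516605 0.021868051654465114
 shuttle (array([0.476 , 0.0898]), array([0.052, 0.157]), 2.2) 0.029079268491354324 0.15649528780154787
 post [0.47776231 0.18007814 0.0673693 ] [0.46596836 0.15163122 0.04007731] [0.49564134 0.23996312 0.09604576]
 pot (array([0.7435, 0.048 ]), array([0.052, 0.052]), 26.9)
 beaker (array([ 0.6749, -0.3616]), array([0.173, 0.11 ]), 90.0)
side
 jar 41 ((0.4829462468624115, 0.239057257771492), 0.014885958284139633) 0.03985429039667388
 jar 37 ((0.4330192506313324, 0.34856247901916504), 0.01242139283567667) 0.04076964488707187
 jar 37 ((0.6076551079750061, 0.29604724049568176), 0.014173492789268494) 0.04028374971146627
 tray 109 (array([0.6148, 0.1053]), array([0.111, 0.049]), 80.3) 0.025379610260459283
 plate (array([ 0.5277, -0.3642]), array([0.182, 0.181]), 0.5) 0.08536695747877607
 bend [0.6056648  0.00714614 0.01996476] 0.0029421990078898203 y max 0.14969661297771253 xmax 0.14754911637410353 0.021315298732570785
 shuttle (array([0.479 , 0.0857]), array([0.055, 0.159]), 1.9) 0.02870666812834959 0.15830291112129702
 post [0.47453446 0.16932872 0.06683971] [0.46731166 0.14588932 0.04025604] [0.49272658 0.23919356 0.09386159]
 pot (array([0.7415, 0.0436]), array([0.054, 0.049]), 53.7)
 beaker (array([ 0.6944, -0.3439]), array([0.071, 0.071]), 72.1)
```

```bash
cat > plan.py <<'E'
from h import *
def Rd(psi):
    p=np.radians(psi);y=np.array([np.cos(p),np.sin(p),0]);z=np.array([0,0,-1.]);return np.stack([np.cross(y,z),y,z],1)
def plan(wps,start=None,vmax=3.3,wmax=7.0):
    """wps: (x,y,z,psi_deg,opening_cm[,rows]); prints rows in 5s"""
    s=readout.sense()
    p,R=(np.array(s['eef_pos']),Ro.from_rotvec(s['ee_rot']).as_matrix()) if start is None else (np.array(start[:3]),Rd(start[3]))
    rows=[]
    for w in wps:
        T=np.array(w[:3]);RT=Rd(w[3]);rv=Ro.from_matrix(R.T@RT).as_rotvec()
        n=max(int(np.ceil(np.abs(T-p).max()*100/vmax)),int(np.ceil(np.degrees(np.abs(rv)).max()/wmax)),1)
        if len(w)>5:n=max(n,w[5])
        for i in range(n):
            left=n-i
            d=np.round(R.T@((T-p)/left)*100,2);rv=np.degrees(Ro.from_matrix(R.T@RT).as_rotvec())/left;rv=np.round(rv,1)
            rows.append([*d.tolist(),*rv.tolist(),w[4]])
            p=p+R@d/100;R=R@Ro.from_rotvec(np.radians(rv)).as_matrix()
    for i in range(0,len(rows),5):print(str([rows[i:i+5]]).replace(' ','').replace('-0.0,','0,').replace('.0,',','))
def st():
    s=readout.sense();R=Ro.from_rotvec(s['ee_rot']).as_matrix()
    print('t%.1f'%s['time_s'],np.round(s['eef_pos'],4),'psi %.1f'%np.degrees(np.arctan2(R[1,1],R[0,1])),'tilt %.2f'%np.degrees(np.arccos(-R[2,2])),'F',np.round(s['wrist_force'],1),'op %.4f gf %.1f'%(s['opening'],s['grasp_force']))
E
python3 - <<'E'
from plan import *
plan([(.4327,.3506,.12,-10,5.0),(.4327,.3506,.048,-10,5.0)])
E
```

```text
[[[-2.37,-0.59,0.89,0,0,6.6,5.0],[-2.42,-0.31,0.89,0,0,6.6,5.0],[-2.44,-0.03,0.89,0,0,6.6,5.0],[-2.43,0.25,0.89,0,0,6.7,5.0],[-2.38,0.53,0.89,0,0,6.6,5.0]]]
[[[-2.3,0.8,0.89,0,0,6.7,5.0],[-2.19,1.06,0.89,0,0,6.6,5.0],[-2.06,1.31,0.89,0,0,6.7,5.0],[-1.89,1.54,0.89,0,0,6.6,5.0],[-1.7,1.74,0.9,0,0,6.7,5.0]]]
[[[-1.49,1.93,0.89,0,0,6.6,5.0],[-1.26,2.09,0.9,0,0.1,6.7,5.0],[0,0,2.4,0,0,0,5.0],[0,0,2.4,0,0,0,5.0],[0,0,2.4,0,0,0,5.0]]]
```

Request:
jog_arm --increments '[[[-2.4,-0.6,0.9,0,0,6.6,5],[-2.4,-0.3,0.9,0,0,6.6,5],[-2.4,0,0.9,0,0,6.6,5],[-2.4,0.25,0.9,0,0,6.7,5],[-2.4,0.5,0.9,0,0,6.6,5]]]'

```text
time_s: 0.52
eef_pos: [0.2923, 0.4465, 0.1818]
ee_rot: [-1.42, -2.802, 0.001]
wrist_force: [0.4, 0.5, -0.5]
opening: 0.0641
grasp_force: 0.0
```

Request:
jog_arm --increments '[[[-2.3,0.8,0.9,0,0,6.7,5],[-2.2,1.1,0.9,0,0,6.6,5],[-2.1,1.3,0.9,0,0,6.7,5],[-1.9,1.5,0.9,0,0,6.6,5],[-1.7,1.7,0.9,0,0,6.7,5]]]'

```text
time_s: 0.93
eef_pos: [0.3927, 0.3772, 0.1367]
ee_rot: [-2.164, -2.278, 0.001]
wrist_force: [0.1, 0.9, 0.4]
opening: 0.0504
grasp_force: 0.0
```

Request:
jog_arm --increments '[[[-1.5,1.9,0.9,0,0,6.6,5],[-1.25,2.1,0.9,0,0,6.7,5],[0,0,0,0,0,0,5],[0,0,0,0,0,0,5]]]'

```text
time_s: 1.27
eef_pos: [0.4322, 0.3498, 0.1187]
ee_rot: [-2.408, -2.018, 0.002]
wrist_force: [-0.9, -0.2, -0.3]
opening: 0.0502
grasp_force: 0.0
```

```bash
cat >> fit.py <<'E'
def jars(n='scene'):
    snap(n);P,C=pts(n,.036,.085,(.35,.85,-.05,.5))
    P=P[P[:,2]<.05]
    m=np.zeros((500,550),np.uint8);m[((P[:,0]-.35)*1000).astype(int),((P[:,1]+.05)*1000).astype(int)]=1
    m=cv2.dilate(m,np.ones((7,7)));k,l=cv2.connectedComponents(m)
    for i in range(1,k):
        q=P[l[((P[:,0]-.35)*1000).astype(int),((P[:,1]+.05)*1000).astype(int)]==i]
        if len(q)>15:
            c,r=cv2.minEnclosingCircle(q[:,:2].astype(np.float32));print(n,np.round(c,4),'r %.4f'%r,'z %.3f'%np.median(q[:,2]),len(q))
E
python3 - <<'E'
from fit import *; from plan import *
st();jars('side');jars('scene')
snap('wrist','w1.png')
E
```

```text
t1.3 [0.4322 0.3498 0.1187] psi -10.1 tilt 0.09 F [-0.9 -0.2 -0.3] op 0.0502 gf 0.0
side [0.4314 0.3505] r 0.0150 z 0.040 38
side [0.4842 0.2372] r 0.0132 z 0.040 47
side [0.6074 0.2972] r 0.0151 z 0.040 38
side [0.7398 0.0415] r 0.0292 z 0.045 80
scene [0.4348 0.3525] r 0.0123 z 0.041 61
scene [0.4746 0.16  ] r 0.0055 z 0.043 16
scene [0.4839 0.2413] r 0.0132 z 0.041 121
scene [0.6068 0.3007] r 0.0128 z 0.041 161
scene [0.7433 0.0489] r 0.0296 z 0.046 152
```

View pics/w1.png

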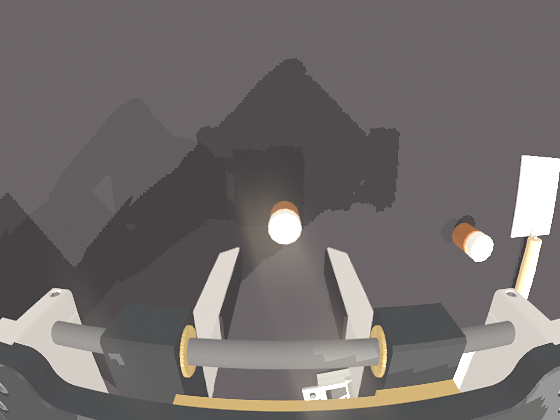

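The wrist view shows the jar cap at (285,225), centred between the fingers. I'll descend and grip.

Request:
jog_arm --increments '[[[0,0,2.4,0,0,0,5],[0,0,2.4,0,0,0,5],[0,0,2.3,0,0,0,5],[0,0,0,0,0,0,2],[0,0,0,0,0,0,2]]]' --force 15

```text
time_s: 1.83
eef_pos: [0.4313, 0.3509, 0.0485]
ee_rot: [-2.405, -2.021, 0.002]
wrist_force: [0.3, -0.2, 0.2]
opening: 0.0401
grasp_force: 0.0
```

Request:
jog_arm --increments '[[[0,0,0,0,0,0,2],[0,0,0,0,0,0,2],[0,0,0,0,0,0,2]]]'

```text
time_s: 2.08
eef_pos: [0.4325, 0.3512, 0.0501]
ee_rot: [2.407, 2.019, 0.004]
wrist_force: [-0.5, 1.3, 6.0]
opening: 0.0255
grasp_force: 15.0
```

Run:
```python
from fit import *; from plan import *
st()
im,X=cloud('wrist');print(np.round(np.nanmedian(X[222:230,280:290].reshape(-1,3),0),4),np.round(np.nanmedian(X[242:248,476:484].reshape(-1,3),0),4))
P,C=pts('wrist',.034,.05,(.4,.47,.32,.38));print(len(P),cv2.minEnclosingCircle(P[:,:2].astype(np.float32)))
P,C=pts('wrist',.034,.05,(.57,.64,.26,.33));print(len(P),cv2.minEnclosingCircle(P[:,:2].astype(np.float32)))
t=np.array([.6145,.106]);u=np.array([.172,.985])
for k in(-.033,0,.033):print(k,t+k*u)
plan([(.4327,.3506,.12,-10,2),(*(t+.033*u),.12,-10,2),(*(t+.033*u),.053,-10,2)])
```

```text
t2.1 [0.4325 0.3512 0.0501] psi -10.0 tilt 0.16 F [-0.5  1.3  6. ] op 0.0255 gf 15.0
[0.4335 0.3548 0.0394] [0.6034 0.3052 0.0395]
851 ((0.4327920973300934, 0.35264912247657776), 0.013239586725831032)
515 ((0.6064990758895874, 0.30054107308387756), 0.013628275133669376)
-0.033 [0.608824 0.073495]
0 [0.6145 0.106 ]
0.033 [0.620176 0.138505]
[[[-0.01,0.01,-2.33,0,0,0,2],[-0.02,0.01,-2.33,0.1,-0.1,0,2],[-0.02,0.01,-2.33,0,0,0,2],[-2.52,3.16,0,0,0,0,2],[-2.52,3.17,0,0,0,0,2]]]
[[[-2.52,3.16,0,0,0,0,2],[-2.52,3.17,0,0,0,0,2],[-2.52,3.16,0,0,0,0,2],[-2.51,3.17,0,0,0,0,2],[-2.52,3.16,0,0,0,0,2]]]
[[[0,0,2.23,0,0,0,2],[0,0,2.23,0,0,0,2],[0,0,2.24,0,0,0,2]]]
```

Request:
jog_arm --increments '[[[0,0,-2.3,0,0,0,2],[0,0,-2.3,0,0,0,2],[0,0,-2.3,0,0,0,2],[-2.5,3.15,0,0,0,0,2],[-2.5,3.15,0,0,0,0,2]]]'

```text
time_s: 2.5
eef_pos: [0.4859, 0.2911, 0.1201]
ee_rot: [2.403, 2.023, 0.006]
wrist_force: [0.8, -0.0, -0.1]
opening: 0.0253
grasp_force: 15.0
```

Request:
jog_arm --increments '[[[-2.5,3.15,0,0,0,0,2],[-2.5,3.15,0,0,0,0,2],[-2.5,3.15,0,0,0,0,2],[-2.5,3.2,0,0,0,0,2],[-2.6,3.2,0,0,0,0,2]]]'

```text
time_s: 2.92
eef_pos: [0.6207, 0.137, 0.1185]
ee_rot: [2.406, 2.019, 0.002]
wrist_force: [-0.2, -0.3, 0.4]
opening: 0.0253
grasp_force: 15.0
```

Request:
jog_arm --increments '[[[0,0,0,0,0,0,2],[0,0,0,0,0,0,2],[0,0,0,0,0,0,2]]]'

```text
time_s: 3.17
eef_pos: [0.6192, 0.1389, 0.1178]
ee_rot: [-2.407, -2.018, -0.0]
wrist_force: [0.7, -0.3, -0.3]
opening: 0.0252
grasp_force: 15.0
```

Run:
```python
from fit import *; from plan import *
st();jars('scene');snap('wrist','w2.png')
P,C=pts('scene',.022,.03,(.57,.66,.03,.18));print(' tray',len(P),rect(P))
plan([(.6202,.1382,.053,-10,2)])
```

```text
t3.2 [0.6192 0.1389 0.1178] psi -10.0 tilt 0.01 F [ 0.7 -0.3 -0.3] op 0.0252 gf 15.0
scene [0.4834 0.2415] r 0.0131 z 0.041 124
scene [0.4748 0.1602] r 0.0055 z 0.043 17
scene [0.6067 0.3006] r 0.0128 z 0.041 154
scene [0.7434 0.0486] r 0.0295 z 0.046 147
 tray 136 (array([0.614 , 0.1062]), array([0.108, 0.046]), 80.2)
[[[-0.07,0.08,3.24,0,0,0,2],[-0.06,0.07,3.25,0,0,0,2]]]
```

View pics/w2.png

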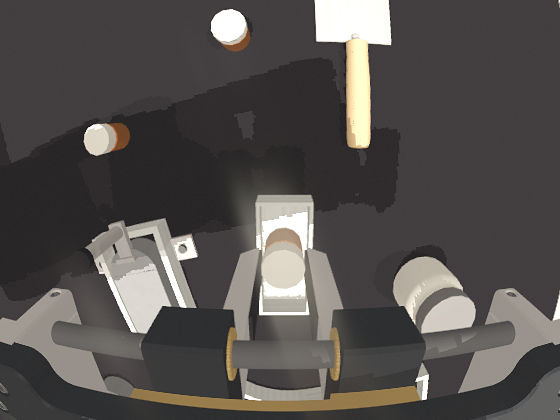

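The jar at (284,258) hangs centred over the tray, which is at (284,255). I'll lower and release it.

Request:
jog_arm --increments '[[[-0.1,0.1,2.5,0,0,0,2],[0,0,2.5,0,0,0,2],[0,0,1.4,0,0,0,2],[0,0,0,0,0,0,2],[0,0,0,0,0,0,2]]]'

```text
time_s: 3.68
eef_pos: [0.62, 0.1382, 0.0536]
ee_rot: [-2.406, -2.02, 0.001]
wrist_force: [0.4, 0.2, 0.4]
opening: 0.0256
grasp_force: 15.0
```

Request:
jog_arm --increments '[[[0,0,0,0,0,0,4.5],[0,0,0,0,0,0,4.5],[0,0,0,0,0,0,4.5],[0,0,-3.3,0,0,0,4.5],[0,0,-3.3,0,0,0,4.5]]]'

```text
time_s: 4.1
eef_pos: [0.6194, 0.1374, 0.1193]
ee_rot: [-2.406, -2.018, 0.004]
wrist_force: [1.3, -0.2, 0.3]
opening: 0.0449
grasp_force: 0.0
```

Run:
```python
from fit import *; from plan import *
st();plan([(.6066,.2995,.12,-10,5),(.6066,.2995,.048,-10,5)])
```

```text
t4.1 [0.6194 0.1374 0.1193] psi -10.0 tilt 0.18 F [ 1.3 -0.2  0.3] op 0.0449 gf 0.0
[[[3.15,-0.82,-0.02,0,0,0,5],[3.15,-0.82,-0.01,0,0,0,5],[3.15,-0.81,-0.02,-0.1,0,0,5],[3.15,-0.82,-0.02,0,0,0,5],[3.14,-0.81,-0.01,-0.1,0.1,0,5]]]
[[[0,0,2.4,0,0,0,5],[0,0,2.4,0,0,0,5],[0,-0.01,2.4,0,0,0,5]]]
```

Request:
jog_arm --increments '[[[3.2,-0.8,0,0,0,0,5],[3.2,-0.8,0,0,0,0,5],[3.1,-0.8,0,0,0,0,5],[3.1,-0.8,0,0,0,0,5],[3.1,-0.9,0,0,0,0,5]]]'

```text
time_s: 4.52
eef_pos: [0.6071, 0.3007, 0.1202]
ee_rot: [2.407, 2.018, 0.001]
wrist_force: [-0.5, 0.2, -0.9]
opening: 0.05
grasp_force: 0.0
```

Request:
jog_arm --increments '[[[0,0,0,0,0,0,5],[0,0,0,0,0,0,5]]]'

```text
time_s: 4.68
eef_pos: [0.6068, 0.3007, 0.1197]
ee_rot: [2.405, 2.022, 0.001]
wrist_force: [0.4, 0.4, -0.2]
opening: 0.0497
grasp_force: 0.0
```

Run:
```python
from fit import *; from plan import *
st();snap('wrist');P,C=pts('wrist',.034,.05,(.55,.66,.25,.35));print(len(P),cv2.minEnclosingCircle(P[:,:2].astype(np.float32)))
jars('scene')
P,C=pts('wrist',.015,.06,(.57,.66,.03,.18));print(len(P),rect(P),[ (np.round(P[m].mean(0),3),m.sum()) for m in [P[:,2]>.035]])
```

```text
t4.7 [0.6068 0.3007 0.1197] psi -9.9 tilt 0.02 F [ 0.4  0.4 -0.2] op 0.0497 gf 0.0
845 ((0.6065950393676758, 0.30045121908187866), 0.013504590839147568)
scene [0.6095 0.3039] r 0.0115 z 0.041 42
scene [0.6209 0.1399] r 0.0130 z 0.044 132
scene [0.7434 0.0492] r 0.0295 z 0.046 144
656 (array([0.616 , 0.1162]), array([0.075, 0.047]), 79.2) [(array([0.621, 0.141, 0.042]), np.int64(405))]
```

Request:
jog_arm --increments '[[[0,0,2.4,0,0,0,5],[0,0,2.4,0,0,0,5],[0,0,2.3,0,0,0,5],[0,0,0,0,0,0,2],[0,0,0,0,0,0,2]]]'

```text
time_s: 5.2
eef_pos: [0.6073, 0.2981, 0.0482]
ee_rot: [-2.408, -2.017, 0.003]
wrist_force: [0.7, 0.9, 0.4]
opening: 0.0401
grasp_force: 0.0
```

Request:
jog_arm --increments '[[[0,0,0,0,0,0,2],[0,0,0,0,0,0,2],[0,0,-2.3,0,0,0,2],[0,0,-2.3,0,0,0,2],[0,0,-2.4,0,0,0,2]]]'

```text
time_s: 5.62
eef_pos: [0.6074, 0.2992, 0.1206]
ee_rot: [2.407, 2.018, 0.002]
wrist_force: [-0.9, 0.2, 0.1]
opening: 0.0252
grasp_force: 15.0
```

Run:
```python
from fit import *; from plan import *
st();plan([(.6083,.0736,.12,-10,2)])
```

```text
t5.6 [0.6074 0.2992 0.1206] psi -10.0 tilt 0.06 F [-0.9  0.2  0.1] op 0.0252 gf 15.0
[[[-3.17,0.57,0.01,0,0,0,2],[-3.17,0.58,0.01,0,0,0,2],[-3.17,0.57,0.01,0,0,0,2],[-3.17,0.58,0.01,0,0,0,2],[-3.17,0.57,0,0,0,0,2]]]
[[[-3.17,0.58,0.01,0,0,0,2],[-3.18,0.57,0,0.1,0,0,2]]]
```

Request:
jog_arm --increments '[[[-3.2,0.6,0,0,0,0,2],[-3.2,0.6,0,0,0,0,2],[-3.2,0.6,0,0,0,0,2],[-3.2,0.6,0,0,0,0,2],[-3.2,0.6,0,0,0,0,2]]]'

```text
time_s: 6.03
eef_pos: [0.6091, 0.135, 0.1201]
ee_rot: [2.406, 2.018, 0.003]
wrist_force: [0.3, -0.4, -0.8]
opening: 0.0253
grasp_force: 15.0
```

Request:
jog_arm --increments '[[[-3.1,0.5,0,0,0,0,2],[-3.1,0.5,0,0,0,0,2],[0,0,0,0,0,0,2],[0,0,0,0,0,0,2]]]'

```text
time_s: 6.37
eef_pos: [0.6084, 0.0724, 0.1199]
ee_rot: [2.409, 2.015, 0.003]
wrist_force: [0.2, 0.6, -0.8]
opening: 0.0255
grasp_force: 15.0
```

Run:
```python
from fit import *; from plan import *
st();st();snap('wrist')
P,C=pts('wrist',.02,.03,(.56,.66,.0,.18));print(rect(P),len(P))
jars('scene');plan([(.6083,.0736,.0535,-10,2)]);st()
```

```text
t6.4 [0.6084 0.0724 0.1199] psi -10.2 tilt 0.12 F [ 0.2  0.6 -0.8] op 0.0255 gf 15.0
t6.4 [0.6084 0.0724 0.1199] psi -10.2 tilt 0.12 F [ 0.2  0.6 -0.8] op 0.0255 gf 15.0
(array([0.6141, 0.1065]), array([0.106, 0.046]), 79.7) 1385
scene [0.4836 0.2418] r 0.0131 z 0.041 123
scene [0.6208 0.1399] r 0.0131 z 0.044 132
scene [0.7434 0.0492] r 0.0295 z 0.046 141
[[[-0.04,0.01,3.29,0,0,0,2],[-0.04,0,3.3,0.1,0,0,2]]]
t6.5 [0.6082 0.0744 0.1194] psi -10.0 tilt 0.08 F [-0.1 -0.7 -0.5] op 0.0254 gf 15.0
```

Request:
jog_arm --increments '[[[0,0,2.6,0,0,0,2],[0,0,2.6,0,0,0,2],[0,0,1.4,0,0,0,2],[0,0,0,0,0,0,2],[0,0,0,0,0,0,2]]]'

```text
time_s: 6.88
eef_pos: [0.6078, 0.0749, 0.0524]
ee_rot: [-2.405, -2.02, 0.001]
wrist_force: [0.6, 0.4, 0.5]
opening: 0.0257
grasp_force: 15.0
```

Request:
jog_arm --increments '[[[0,0,0,0,0,0,4.5],[0,0,0,0,0,0,4.5],[0,0,0,0,0,0,4.5],[0,0,-3.3,0,0,0,4.5],[0,0,-3.3,0,0,0,4.5]]]'

```text
time_s: 7.3
eef_pos: [0.6071, 0.0737, 0.1183]
ee_rot: [-2.406, -2.018, 0.004]
wrist_force: [0.3, 1.1, 0.8]
opening: 0.0449
grasp_force: 0.0
```

Run:
```python
from fit import *; from plan import *
st();plan([(.4836,.2412,.12,-10,5)])
```

```text
t7.3 [0.6071 0.0737 0.1183] psi -10.0 tilt 0.18 F [0.3 1.1 0.8] op 0.0449 gf 0.0
[[[2.39,-2.51,-0.02,0,0,0,5],[2.39,-2.51,-0.02,0,0,0,5],[2.39,-2.51,-0.02,0,0,0,5],[2.39,-2.51,-0.03,-0.1,0,0,5],[2.39,-2.52,-0.03,0,0,0,5]]]
[[[2.4,-2.51,-0.03,-0.1,0,0,5]]]
```

Request:
jog_arm --increments '[[[2.4,-2.5,-0.1,0,0,0,5],[2.4,-2.5,0,0,0,0,5],[2.4,-2.5,0,0,0,0,5],[2.4,-2.5,0,0,0,0,5],[2.4,-2.5,0,0,0,0,5]]]'

```text
time_s: 7.72
eef_pos: [0.5048, 0.2148, 0.1201]
ee_rot: [2.407, 2.018, 0.002]
wrist_force: [-0.0, 0.7, 0.2]
opening: 0.0497
grasp_force: 0.0
```

Request:
jog_arm --increments '[[[2.35,-2.6,0,0,0,0,5],[0,0,0,0,0,0,5],[0,0,0,0,0,0,5]]]'

```text
time_s: 7.97
eef_pos: [0.4837, 0.2425, 0.1202]
ee_rot: [2.404, 2.022, 0.002]
wrist_force: [0.4, 0.5, 0.4]
opening: 0.0501
grasp_force: 0.0
```

Run:
```python
from fit import *; from plan import *
st();snap('wrist','w3.png');P,C=pts('wrist',.034,.05,(.44,.54,.2,.3));print(len(P),cv2.minEnclosingCircle(P[:,:2].astype(np.float32)))
P,C=pts('wrist',.06,.1,(.44,.52,.13,.2));print('post',len(P),P.mean(0),P.min(0),P.max(0))
jars('scene');plan([(.4836,.2412,.12,-10,5)]);st()
```

```text
t8.0 [0.4837 0.2425 0.1202] psi -9.9 tilt 0.06 F [0.4 0.5 0.4] op 0.0501 gf 0.0
837 ((0.4832177758216858, 0.24162393808364868), 0.013099896721541882)
post 177 [0.47442002 0.16411576 0.06764999] [0.46802584 0.15925713 0.06004376] [0.48005102 0.16612722 0.07723877]
scene [0.4826 0.2417] r 0.0136 z 0.041 110
scene [0.6082 0.0762] r 0.0132 z 0.044 122
scene [0.6208 0.1394] r 0.0133 z 0.044 129
scene [0.7432 0.0483] r 0.0296 z 0.045 147
[[[0.01,-0.12,-0.01,0,0,0,5]]]
t8.1 [0.4848 0.2409 0.1199] psi -10.0 tilt 0.05 F [ 0.1  0.2 -0. ] op 0.0500 gf 0.0
```

Request:
jog_arm --increments '[[[0,-0.1,2.4,0,0,0,5],[0,0,2.4,0,0,0,5],[0,0,2.3,0,0,0,5],[0,0,0,0,0,0,2],[0,0,0,0,0,0,2]]]'

```text
time_s: 8.48
eef_pos: [0.4836, 0.2405, 0.0482]
ee_rot: [-2.408, -2.017, 0.003]
wrist_force: [-0.3, -0.3, 0.8]
opening: 0.0398
grasp_force: 0.0
```

Request:
jog_arm --increments '[[[0,0,0,0,0,0,2],[0,0,0,0,0,0,2],[0,0,-2.4,0,0,0,2],[0,0,-2.4,0,0,0,2],[0,0,-2.5,0,0,0,2]]]'

```text
time_s: 8.9
eef_pos: [0.4834, 0.2414, 0.1235]
ee_rot: [2.407, 2.018, 0.001]
wrist_force: [1.1, 0.8, 0.0]
opening: 0.0257
grasp_force: 15.0
```

Run:
```python
from fit import *; from plan import *
st();plan([(.6145,.1076,.122,-10,2)])
```

```text
t8.9 [0.4834 0.2414 0.1235] psi -10.0 tilt 0.05 F [1.1 0.8 0. ] op 0.0257 gf 15.0
[[[-2.18,3.05,0.03,0,0,0,2],[-2.18,3.05,0.03,0,0,0,2],[-2.18,3.05,0.03,0,0,0,2],[-2.17,3.04,0.03,0,0,0,2],[-2.18,3.05,0.03,0,0,0,2]]]
```

Request:
jog_arm --increments '[[[-2.2,3,0,0,0,0,2],[-2.2,3,0,0,0,0,2],[-2.2,3.1,0,0,0,0,2],[-2.15,3.1,0,0,0,0,2],[-2.15,3.05,0,0,0,0,2]]]'

```text
time_s: 9.32
eef_pos: [0.6159, 0.106, 0.1231]
ee_rot: [2.406, 2.018, 0.003]
wrist_force: [0.2, 1.3, -0.6]
opening: 0.0258
grasp_force: 15.0
```

Request:
jog_arm --increments '[[[0,0,0,0,0,0,2],[0,0,0,0,0,0,2],[0,0,0,0,0,0,2]]]'

```text
time_s: 9.57
eef_pos: [0.6143, 0.1078, 0.1221]
ee_rot: [2.407, 2.018, 0.001]
wrist_force: [-0.6, 0.2, -0.1]
opening: 0.0254
grasp_force: 15.0
```

Run:
```python
from fit import *; from plan import *
st();jars('scene');st();plan([(.6145,.1076,.0535,-10,2)])
```

```text
t9.6 [0.6143 0.1078 0.1221] psi -10.0 tilt 0.04 F [-0.6  0.2 -0.1] op 0.0254 gf 15.0
scene [0.4739 0.16  ] r 0.0060 z 0.043 18
scene [0.6214 0.1398] r 0.0130 z 0.044 133
scene [0.7433 0.0489] r 0.0295 z 0.046 149
t9.6 [0.6141 0.1083 0.1221] psi -10.0 tilt 0.03 F [-0.4  0.7  0.1] op 0.0254 gf 15.0
[[[-0.02,0.02,2.29,0,0,0,2],[-0.02,0.02,2.29,0,0,0,2],[-0.02,0.01,2.28,0,0,0,2]]]
```

Request:
jog_arm --increments '[[[0,0,2.8,0,0,0,2],[0,0,2.6,0,0,0,2],[0,0,1.5,0,0,0,2],[0,0,0,0,0,0,2],[0,0,0,0,0,0,2]]]'

```text
time_s: 10.03
eef_pos: [0.6139, 0.1085, 0.0527]
ee_rot: [-2.405, -2.02, 0.001]
wrist_force: [0.2, -0.5, -0.2]
opening: 0.0256
grasp_force: 15.0
```

Request:
jog_arm --increments '[[[0,0,0,0,0,0,4.5],[0,0,0,0,0,0,4.5],[0,0,0,0,0,0,4.5],[0,0,-3.3,0,0,0,7],[0,0,-3.3,0,0,0,7]]]'

```text
time_s: 10.45
eef_pos: [0.6135, 0.1075, 0.1183]
ee_rot: [-2.406, -2.018, 0.004]
wrist_force: [0.5, 0.4, 0.5]
opening: 0.0547
grasp_force: 0.0
```

Request:
jog_arm --increments '[[[0,0,-3,0,0,0,7],[0,0,-3,0,0,0,7],[0,0,0,0,0,0,7],[0,0,0,0,0,0,7]]]'

```text
time_s: 10.78
eef_pos: [0.615, 0.1077, 0.1806]
ee_rot: [2.405, 2.018, 0.005]
wrist_force: [0.3, -0.1, 0.0]
opening: 0.0701
grasp_force: 0.0
```

Run:
```python
from fit import *; from plan import *
st();jars('scene');snap('wrist','w4.png')
P,C=pts('wrist',.021,.03,(.56,.66,.03,.18));print('tray',rect(P),len(P))
# track & shuttle from wrist + scene
for n in('wrist','scene'):
    P,C=pts(n,.017,.0245,(.4,.8,-.22,.17));w=C.min(1)>110;P=P[w]
    f=lambda p:np.abs(cdist(P,p[:2],p[2])[0])-.034
    r=least_squares(f,[.605,.01,.03],loss='soft_l1',f_scale=.002);e,x,y=cdist(P,r.x[:2],r.x[2])
    print(n,'bend',r.x,len(P),np.median(abs(r.fun)),np.percentile(y,99.5),np.percentile(x,99.5))
    P,C=pts(n,.0255,.032,(.42,.53,-.05,.145));e,x,y=cdist(P,r.x[:2],r.x[2]);P=P[abs(e)<.029];print(' shuttle',rect(P),'ymin',np.percentile(P[:,1],1))
    P,C=pts(n,.06,.1,(.44,.52,.13,.2));print(' post',len(P),P.mean(0) if len(P) else 0,P.min(0),P.max(0))
    cap=P[P[:,2]>.087]
    if len(cap):print(' cap',len(cap),cap.mean(0))
```

```text
t10.8 [0.615  0.1077 0.1806] psi -10.0 tilt 0.22 F [ 0.3 -0.1  0. ] op 0.0701 gf 0.0
scene [0.4756 0.1607] r 0.0055 z 0.042 17
scene [0.6125 0.1092] r 0.0447 z 0.044 382
scene [0.7433 0.0492] r 0.0295 z 0.046 147
tray (array([0.6138, 0.1067]), array([0.106, 0.046]), 80.0) 1039
wrist bend [0.60653059 0.0101603  0.04673677] 3005 0.0020197092795367633 0.15130333633751578 0.14438681584100002
 shuttle (array([0.4767, 0.0785]), array([0.051, 0.133]), 1.7) ymin 0.01952777470333929
 post 424 [0.47633336 0.15990967 0.08309741] [0.46588122 0.15178749 0.06005482] [0.4823456  0.16736772 0.09242572]
 cap 257 [0.47482863 0.15964079 0.0901513 ]
scene bend [0.6072915  0.01026335 0.04529436] 1047 0.0025703603403486874 0.15128040319683458 0.16074657591258865
 shuttle (array([0.476 , 0.0879]), array([0.052, 0.111]), 2.6) ymin 0.04297102532970733
 post 85 [0.47526847 0.16100558 0.08434504] [0.46544786 0.15185725 0.06055854] [0.48151972 0.16777147 0.09416472]
 cap 52 [0.47399023 0.16007816 0.09175373]
```

View pics/w4.png

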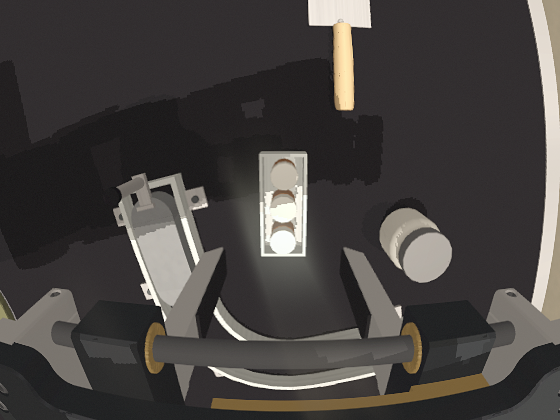

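The picture shows all three jars in the tray at (284,205), and the shuttle with its post at (140,190). Next I'll refine the track fit and find the lips.

Run:
```python
from fit import *; from plan import *
def fit(ns):
    P=np.concatenate([p[c.min(1)>110] for n in ns for p,c in [pts(n,.018,.0245,(.4,.78,-.2,.17))]])
    p=np.array([.607,.01,.04])
    for _ in range(4):
        e,x,y=cdist(P,p[:2],p[2]);k=(abs(abs(e)-.034)<.006)&(y<.14)&(x<.135);Q=P[k]
        f=lambda p:(lambda a:np.sign(a)*np.maximum(abs(a)-.0025,0)+.1*a)(np.abs(cdist(Q,p[:2],p[2])[0])-.034)
        p=least_squares(f,p).x
    e,x,y=cdist(P,p[:2],p[2]);b=abs(e)<.025
    print(ns,np.round(p,4),len(Q),'stops y',np.round(np.percentile(y[b&(y>.13)],[5,50,95]),3) if (b&(y>.13)).any() else '', 'x',np.round(np.percentile(x[b&(x>.13)],[5,50,95]),3) if (b&(x>.13)).any() else '')
    return p
fit(['wrist']);fit(['scene']);p=fit(['wrist','scene'])
for n in('wrist','scene'):
    P,C=pts(n,.0315,.038,(.43,.52,-.02,.2));e,x,y=cdist(P,p[:2],p[2])
    k=abs(e)<.02
    for lo,hi in((-.03,.05),(.09,.16)):
        m=k&(y>lo)&(y<hi); 
        if m.sum():print(n,'lip',m.sum(),np.round(P[m].mean(0),4),'y',np.round([y[m].min(),y[m].max()],4))
    P,C=pts(n,.026,.0305,(.43,.52,-.02,.142));e,x,y=cdist(P,p[:2],p[2]);k=abs(e)<.029
    print(n,'deck e',np.round(np.percentile(e[k],[1,99]),4),'ymin',np.round(np.percentile(y[k],[.5,1]),4))
    A=np.polyfit(y[k&(y>.03)&(y<.11)],e[k&(y>.03)&(y<.11)],1);print('slope',A)
```

```text
['wrist'] [0.6043 0.0102 0.0354] 2191 stops y [0.144 0.147 0.15 ] x 
['scene'] [0.6042 0.0103 0.0352] 674 stops y [0.144 0.148 0.15 ] x [0.14  0.143 0.146]
['wrist', 'scene'] [0.6043 0.0102 0.0355] 2865 stops y [0.144 0.147 0.15 ] x [0.14  0.143 0.145]
wrist lip 93 [0.4764 0.142  0.0338] y [0.1254 0.1596]
wrist deck e [-0.0248  0.0246] ymin [0.0115 0.0142]
slope [-0.04268852  0.0027942 ]
scene lip 4 [0.4841 0.0474 0.0318] y [0.0364 0.049 ]
scene lip 64 [0.4758 0.1399 0.0334] y [0.092  0.1592]
scene deck e [-0.0248  0.0248] ymin [0.0321 0.0368]
slope [-0.01775648  0.00080134]
```

Request:
jog_arm --increments '[[[-0.1,-0.1,3.6,0,0,0,7],[0,0,3.6,0,0,0,7],[0,0,3.6,0,0,0,7],[0,0,2.5,0,0,0,7],[0,0,2,0,0,0,7]]]' --force 30

```text
time_s: 11.3
eef_pos: [0.6114, 0.1065, 0.0215]
ee_rot: [-2.405, -2.017, 0.007]
wrist_force: [-33.7, -0.2, 321.4]
opening: 0.0702
grasp_force: 185.7
```

Request:
jog_arm --increments '[[[0,0,0,0,0,0,7],[0,0,0,0,0,0,4],[0,0,0,0,0,0,4],[0,0,0,0,0,0,4],[0,0,0,0,0,0,4]]]'

```text
time_s: 11.72
eef_pos: [0.613, 0.1067, 0.025]
ee_rot: [-2.407, -2.019, 0.001]
wrist_force: [0.8, 0.6, -0.1]
opening: 0.0465
grasp_force: 0.5
```

Request:
jog_arm --increments '[[[0,0,-1.5,0,0,0,4],[0,0,-2.5,0,0,0,4],[0,0,-2.5,0,0,0,4],[0,0,-1.5,0,0,0,4],[0,0,0,0,0,0,4]]]'

```text
time_s: 12.13
eef_pos: [0.6145, 0.1069, 0.1086]
ee_rot: [2.405, 2.017, 0.006]
wrist_force: [0.2, 0.5, -2.8]
opening: 0.046
grasp_force: 30.0
```

Run:
```python
from fit import *; from plan import *
st();plan([(.4769,.0758,.108,2,4)],vmax=2)
```

```text
t12.1 [0.6145 0.1069 0.1086] psi -10.0 tilt 0.27 F [ 0.2  0.5 -2.8] op 0.0460 gf 30.0
[[[-0.78,-1.86,0,0,0,-1.7,4],[-0.72,-1.88,0,0,0,-1.7,4],[-0.67,-1.9,0,0.1,0,-1.7,4],[-0.61,-1.92,0,0,0,-1.7,4],[-0.56,-1.94,0,0.1,0,-1.7,4]]]
[[[-0.49,-1.95,0.01,0,0,-1.8,4],[-0.44,-1.97,0,0.1,0,-1.7,4]]]
```

That descent touched the bench hard: a 321 N wrist reading, over the 120 N limit. I went too fast and the arm overshot. It can't be undone, so I'll carry on with slow, tapered moves near contact and report it at the end.

Request:
jog_arm --increments '[[[-0.4,-0.9,0,0,0,-0.9,4],[-0.8,-1.9,0,0,0,-1.7,4],[-0.7,-1.9,0,0,0,-1.7,4],[-0.6,-1.9,0,0,0,-1.7,4],[-0.6,-1.9,0,0,0,-1.7,4]]]'

```text
time_s: 12.55
eef_pos: [0.5233, 0.0861, 0.1038]
ee_rot: [-2.263, -2.177, 0.003]
wrist_force: [0.7, -0.3, -2.8]
opening: 0.0458
grasp_force: 30.0
```

Request:
jog_arm --increments '[[[-0.5,-1.9,0,0,0,-1.7,4],[-0.4,-1.9,0,0,0,-1.7,4],[-0.2,-1.1,0,0,0,-0.9,4],[0,0,0,0,0,0,4],[0,0,0,0,0,0,4]]]'

```text
time_s: 12.97
eef_pos: [0.4757, 0.076, 0.1048]
ee_rot: [-2.183, -2.258, 0.001]
wrist_force: [-0.1, -0.0, -2.1]
opening: 0.0458
grasp_force: 30.0
```

Run:
```python
from fit import *; from plan import *
st();jars('scene');snap('wrist','w5.png');st()
plan([(.4769,.0758,.054,2,4)],vmax=1)
P,C=pts('wrist',.06,.12,(.4,.55,-.01,.15));print(len(P),rect(P[P[:,2]>.095]) if (P[:,2]>.095).any() else '')
P,C=pts('wrist',.087,.1,(.44,.52,.14,.18));print('cap',P.mean(0))
```

```text
t13.0 [0.4757 0.076  0.1048] psi 1.9 tilt 0.05 F [-0.1 -0.  -2.1] op 0.0458 gf 30.0
scene [0.4759 0.1609] r 0.0056 z 0.042 16
scene [0.7433 0.0488] r 0.0296 z 0.045 139
t13.1 [0.4764 0.0761 0.105 ] psi 1.9 tilt 0.01 F [-0.1  0.  -2.1] op 0.0461 gf 30.0
[[[-0.01,0.01,0.85,0,0,0,4],[-0.01,0.01,0.85,0,0,0,4],[0,0.01,0.85,0,0,0,4],[-0.01,0.01,0.85,0,0,0,4],[0,0.01,0.85,0,0,0,4]]]
[[[-0.01,0,0.85,0,0,-0.1,4]]]
10608 (array([0.4763, 0.0777]), array([0.07 , 0.104]), 1.9)
cap [0.47395145 0.15916853 0.09046884]
```

View pics/w5.png

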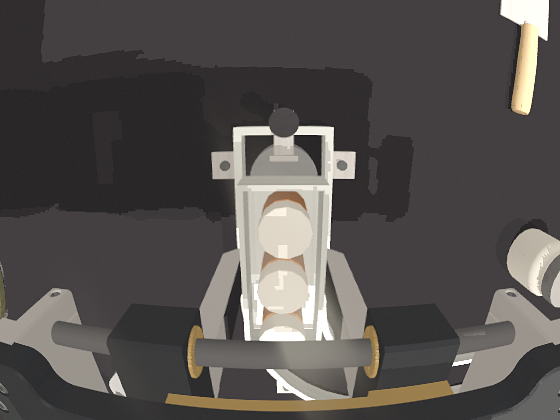

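The tray at (284,260) is centred over the shuttle, with the cap at (284,122) in line. I'll lower it slowly.

Request:
jog_arm --increments '[[[0,0,0.8,0,0,0,4],[0,0,1.2,0,0,0,4],[0,0,1.2,0,0,0,4],[0,0,0.8,0,0,0,4],[0,0,0.5,0,0,0,4]]]'

```text
time_s: 13.48
eef_pos: [0.4756, 0.076, 0.0589]
ee_rot: [-2.182, -2.258, 0.002]
wrist_force: [0.2, -0.2, -3.0]
opening: 0.0454
grasp_force: 30.0
```

Request:
jog_arm --increments '[[[0,0,0.3,0,0,0,4],[0,0,0.1,0,0,0,4],[0,0,0,0,0,0,4],[0,0,0,0,0,0,4]]]'

```text
time_s: 13.82
eef_pos: [0.4761, 0.0761, 0.0568]
ee_rot: [2.183, 2.259, 0.001]
wrist_force: [-0.3, 0.2, -1.9]
opening: 0.0459
grasp_force: 30.0
```

Run:
```python
from fit import *; from plan import *
st();snap('scene');st()
im,X=cloud('scene')
P,C=pts('scene',.045,.06,(.42,.53,0,.15));print(len(P),np.percentile(P[:,2],[50,90]),rect(P))
```

```text
t13.8 [0.4761 0.0761 0.0568] psi 2.0 tilt 0.04 F [-0.3  0.2 -1.9] op 0.0459 gf 30.0
t13.9 [0.4762 0.0761 0.0569] psi 2.0 tilt 0.05 F [-0.1  0.1 -2.7] op 0.0460 gf 30.0
289 [0.05415291 0.05903171] (array([0.476 , 0.1021]), array([0.069, 0.056]), 3.6)
```

Request:
jog_arm --increments '[[[0,0,0.1,0,0,0,4],[0,0,0.05,0,0,0,4],[0,0,0,0,0,0,4]]]'

```text
time_s: 14.12
eef_pos: [0.4759, 0.0761, 0.055]
ee_rot: [2.183, 2.259, 0.0]
wrist_force: [0.0, -0.2, -2.4]
opening: 0.0458
grasp_force: 30.0
```

Request:
jog_arm --increments '[[[0,0,0.1,0,0,0,4],[0,0,0,0,0,0,4],[0,0,0,0,0,0,4]]]'

```text
time_s: 14.37
eef_pos: [0.4759, 0.0761, 0.0539]
ee_rot: [-2.183, -2.259, 0.0]
wrist_force: [-0.7, 0.3, -2.5]
opening: 0.0459
grasp_force: 30.0
```

Request:
jog_arm --increments '[[[0,0,0.1,0,0,0,4],[0,0,0,0,0,0,4],[0,0,0,0,0,0,4]]]'

```text
time_s: 14.62
eef_pos: [0.476, 0.0761, 0.0531]
ee_rot: [2.183, 2.259, 0.0]
wrist_force: [-0.1, 1.3, -0.8]
opening: 0.0458
grasp_force: 30.0
```

Request:
jog_arm --increments '[[[0,0,0.05,0,0,0,4],[0,0,0,0,0,0,4],[0,0,0,0,0,0,4]]]'

```text
time_s: 14.87
eef_pos: [0.476, 0.0761, 0.053]
ee_rot: [2.183, 2.259, 0.0]
wrist_force: [-3.8, 0.7, 7.8]
opening: 0.0454
grasp_force: 30.0
```

Request:
jog_arm --increments '[[[0,0,0,0,0,0,6],[0,0,0,0,0,0,6],[0,0,-1.5,0,0,0,6],[0,0,-2.5,0,0,0,6],[0,0,-2.5,0,0,0,6]]]'

```text
time_s: 15.28
eef_pos: [0.4755, 0.076, 0.1178]
ee_rot: [-2.182, -2.259, 0.002]
wrist_force: [0.1, 0.3, 0.5]
opening: 0.0599
grasp_force: 0.0
```

Request:
jog_arm --increments '[[[0,0,-1.5,0,0,0,4],[1.5,0,0,0,0,0,4],[2.5,0,0,0,0,0,4],[2.5,0,0,0,0,0,4],[1.7,0,0,0,0,0,4]]]'

```text
time_s: 15.7
eef_pos: [0.473, 0.1596, 0.1326]
ee_rot: [2.183, 2.259, 0.001]
wrist_force: [0.1, 0.3, -0.0]
opening: 0.0402
grasp_force: 0.0
```

Run:
```python
from fit import *; from plan import *
st();jars('scene');snap('side');snap('wrist','w6.png');st()
P,C=pts('wrist',.0865,.1,(.44,.52,.14,.18));print('cap',len(P),P.mean(0))
for n in('scene','side'):
    P,C=pts(n,.052,.058,(.42,.53,0,.15));print(n,'rim',len(P),rect(P))
plan([(.4745,.1597,.1,2,4)],vmax=1)
```

```text
t15.7 [0.473  0.1596 0.1326] psi 2.0 tilt 0.03 F [ 0.1  0.3 -0. ] op 0.0402 gf 0.0
scene [0.489  0.0798] r 0.0563 z 0.043 165
scene [0.4754 0.1605] r 0.0056 z 0.043 18
scene [0.4841 0.026 ] r 0.0077 z 0.043 17
scene [0.4812 0.0823] r 0.0108 z 0.042 32
scene [0.4831 0.0501] r 0.0095 z 0.043 27
scene [0.7433 0.0488] r 0.0295 z 0.046 149
t15.8 [0.4729 0.1586 0.1323] psi 2.1 tilt 0.01 F [ 0.4 -0.6 -0.2] op 0.0403 gf 0.0
cap 471 [0.47353167 0.15999023 0.09018612]
scene rim 164 (array([0.4763, 0.0762]), array([0.047, 0.107]), 1.8)
side rim 109 (array([0.4762, 0.0734]), array([0.048, 0.108]), 1.7)
[[[0.03,0.04,0.81,0,0,0,4],[0.03,0.04,0.81,0,0,0,4],[0.02,0.04,0.8,0,0,0,4],[0.03,0.04,0.81,0,0,0.1,4]]]
```

View pics/w6.png

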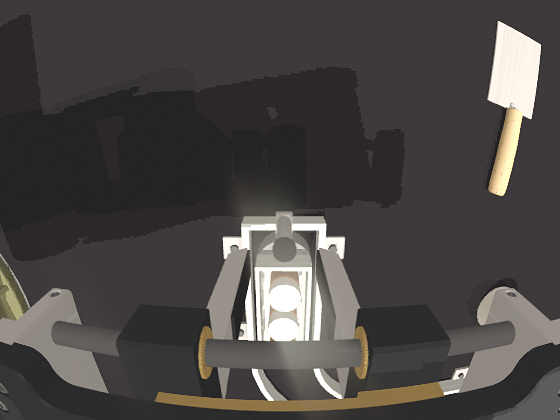

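The tray is seated with its rim centre at (0.476,0.076), which matches the seat. The cap at (284,248) is between the fingers, so I'll grip the post.

Request:
jog_arm --increments '[[[0,0,1,0,0,0,4],[0,0,1.8,0,0,0,4],[0,0,1.8,0,0,0,4],[0,0,1,0,0,0,4],[0,0,0.6,0,0,0,4]]]' --force 15

```text
time_s: 16.27
eef_pos: [0.4725, 0.157, 0.0688]
ee_rot: [-2.183, -2.257, 0.003]
wrist_force: [0.2, -1.2, -0.3]
opening: 0.0401
grasp_force: 0.0
```

Request:
jog_arm --increments '[[[0,0,0,0,0,0,1],[0,0,0,0,0,0,1],[0,0,0,0,0,0,1],[0,0,0,0,0,0,1],[0,0,0,0,0,0,1]]]'

```text
time_s: 16.68
eef_pos: [0.4734, 0.1581, 0.0711]
ee_rot: [2.182, 2.259, 0.002]
wrist_force: [1.0, -0.1, 2.6]
opening: 0.0117
grasp_force: 15.0
```

```bash
cat > track.py <<'E'
from plan import *
C=np.array([.6043,.0102]);TH=.0355
Rb=np.array([[np.cos(TH),-np.sin(TH)],[np.sin(TH),np.cos(TH)]])
L=.125*np.pi/2
def line(s,off):  # s=0 at bend start; negative in entry lane
    r=.125+off*np.clip(min(s+.03,L+.03-s)/.03,0,1)
    if s<0:return np.array([-r,-s])
    if s>L:return np.array([s-L,-r])
    a=s/.125;return np.array([-r*np.cos(a),-r*np.sin(a)])
from scipy.optimize import brentq
def post(sm,off=.003):
    """sm: arc position of rear end centre -> post world xy, heading psi"""
    B=line(sm,off);sf=brentq(lambda s:np.linalg.norm(line(s,off)-B)-.084,sm+.03,sm+.12);F=line(sf,off)
    u=(F-B)/.084;P=B-.042*u;h=Rb@u
    return C+Rb@P,np.degrees(np.arctan2(h[1],h[0]))+90,C+Rb@((F+B)/2)
def path(s0,s1,n,z,op,dp=(0,0),dpsi=0):
    t=np.linspace(0,1,n+1)[1:];t=(t-np.sin(2*np.pi*t)/(2*np.pi))*.35+t*.65
    return [(*(post(s0+(s1-s0)*k)[0]+dp),z,post(s0+(s1-s0)*k)[1]+dpsi,op) for k in t]
E
python3 - <<'E'
from track import *
st()
s=readout.sense();p=np.array(s['eef_pos'][:2]);b=Rb.T@(p-C);print('post bend frame',b)
s0=-(b[1]-.042);q=post(s0);print('model',q)
s1=L+.072-.042;print('end',post(s1))
plan(path(s0,s1,30,s['eef_pos'][2],1,dp=(0,0),dpsi=0))
E
```

```text
t16.7 [0.4734 0.1581 0.0711] psi 2.0 tilt 0.07 F [ 1.  -0.1  2.6] op 0.0117 gf 15.0
post bend frame [-0.12553851  0.15246981]
model (array([0.47414359, 0.15814307]), np.float64(1.7932585489965902), array([0.47677222, 0.07418421]))
end (array([ 0.59674413, -0.11514715]), np.float64(92.03400017271443), array([ 0.6806912 , -0.11216578]))
[[[-0.73,0.11,0,0.1,0,0.7,1],[-0.75,0.05,0,0,0,0.5,1],[-0.79,0.05,0,0,0,0.5,1],[-0.83,0.04,0,0,0,0.2,1],[-0.89,0,0,0,0,-0.4,1]]]
[[[-0.96,-0.04,0,0,0,-0.9,1],[-1.04,-0.11,0,0,0,-1.6,1],[-1.13,-0.19,0,0,0,-2.5,1],[-1.21,-0.37,0,0,0,-3.5,1],[-1.28,-0.67,0,0,0,-5.3,1]]]
[[[-1.32,-0.88,0,0,0,-6.5,1],[-1.41,-0.88,0,0,0,-6.5,1],[-1.47,-0.9,0,0,0,-6.7,1],[-1.5,-0.92,0,0,0,-6.8,1],[-1.52,-0.92,0,0,0,-7,1]]]
[[[-1.52,-0.93,0,0,0,-6.9,1],[-1.51,-0.92,-0.01,0,0,-6.9,1],[-1.46,-0.9,0,0,0,-6.7,1],[-1.43,-0.89,0,0,0,-6.7,1],[-1.35,-0.85,0,0,0,-6.3,1]]]
[[[-1.27,-0.74,0,0,0,-5,1],[-1.2,-0.56,0,0,0,-3.1,1],[-1.12,-0.43,0,0,0,-2.2,1],[-1.04,-0.31,0,0,0,-1.4,1],[-0.98,-0.19,0,0,0,-0.8,1]]]
[[[-0.91,-0.09,0,0,0,-0.3,1],[-0.84,0.08,0,0,0,0.5,1],[-0.78,0.1,0,0,0,0.5,1],[-0.76,0.1,0,0,0,0.5,1],[-0.73,0.1,0,0,0,0.5,1]]]
```

Run:
```python
from track import *
plan(path(-.1105,L+.030,40,.0711,1))
```

```text
[[[-0.55,0.1,0,0.1,0,0.6,1],[-0.55,0.03,0,0,0,0.3,1],[-0.57,0.04,0,0,0,0.4,1],[-0.59,0.04,0,0,0,0.4,1],[-0.62,0.04,0,0,0,0.3,1]]]
[[[-0.65,0.01,0,0,0,-0.2,1],[-0.69,-0.01,0,0,0,-0.5,1],[-0.73,-0.04,0,0,0,-0.7,1],[-0.77,-0.07,0,0,0,-1.2,1],[-0.82,-0.13,0,0,0,-1.5,1]]]
[[[-0.87,-0.18,0,0,0,-2.1,1],[-0.91,-0.3,0,0,0,-2.8,1],[-0.95,-0.49,0,0,0,-3.9,1],[-0.97,-0.62,0,0,0,-4.5,1],[-1,-0.71,0,0,0,-5,1]]]
[[[-1.06,-0.67,0,0,0,-4.9,1],[-1.09,-0.69,0,0,0,-5,1],[-1.11,-0.7,0,0,0,-5.1,1],[-1.12,-0.71,0,0,0,-5.2,1],[-1.13,-0.71,0,0,0,-5.2,1]]]
[[[-1.13,-0.71,-0.01,0,0,-5.2,1],[-1.13,-0.71,0,0,0,-5.1,1],[-1.11,-0.7,0,0,0,-5.1,1],[-1.09,-0.69,0,0,0,-5.1,1],[-1.06,-0.67,0,0,0,-4.9,1]]]
[[[-1.03,-0.69,0,0,0,-5.1,1],[-0.98,-0.62,0,0,0,-4.4,1],[-0.94,-0.55,0,0,0,-3.6,1],[-0.9,-0.44,0,0,0,-2.4,1],[-0.86,-0.37,0,0,0,-1.9,1]]]
[[[-0.82,-0.29,0,0,0,-1.4,1],[-0.78,-0.22,0,0,0,-1,1],[-0.74,-0.16,0,0,0,-0.7,1],[-0.7,-0.09,0,0,0,-0.3,1],[-0.66,-0.02,0,0,0,0,1]]]
[[[-0.62,0.07,0,0,0,0.4,1],[-0.59,0.07,0,0,0,0.4,1],[-0.58,0.07,0,0,0,0.4,1],[-0.55,0.08,0,0,0,0.4,1],[-0.55,0.08,0,0,0,0.3,1]]]
```

Request:
jog_arm --increments '[[[-0.5,0.05,0,0,0,0.3,1],[-0.55,0.05,0,0,0,0.3,1],[-0.6,0.05,0,0,0,0.4,1],[-0.6,0.05,0,0,0,0.4,1],[-0.6,0.05,0,0,0,0.3,1]]]'

```text
time_s: 17.1
eef_pos: [0.4767, 0.1295, 0.0711]
ee_rot: [2.217, 2.226, 0.003]
wrist_force: [0.4, 5.0, 4.0]
opening: 0.0112
grasp_force: 15.0
```

Request:
jog_arm --increments '[[[-0.65,0,0,0,0,-0.2,1],[-0.7,0,0,0,0,-0.5,1],[-0.7,-0.05,0,0,0,-0.7,1],[-0.8,-0.05,0,0,0,-1.2,1],[-0.8,-0.15,0,0,0,-1.5,1]]]'

```text
time_s: 17.52
eef_pos: [0.4749, 0.0928, 0.0711]
ee_rot: [2.134, 2.305, 0.002]
wrist_force: [-0.8, 6.1, 5.0]
opening: 0.012
grasp_force: 15.0
```

```bash
cat >> track.py <<'E'
def locate(s1,op,step,z=None):
    """nearest rear-arc position for measured TCP; plan the rest"""
    from scipy.optimize import minimize_scalar
    st();s=readout.sense();p=np.array(s['eef_pos'][:2])
    g=np.linspace(-.125,L+.04,600);d=[np.linalg.norm(post(k)[0]-p) for k in g];s0=g[int(np.argmin(d))]
    print('s %.4f err %.1fmm psi model %.1f'%(s0,min(d)*1e3,post(s0)[1]))
    n=max(2,int(round(abs(s1-s0)/step)));plan(path(s0,s1,n,s['eef_pos'][2] if z is None else z,op))
E
python3 - <<'E'
from track import *
locate(L+.030,1,.0085,.0705)
snap('scene','s7.png')
E
```

```text
t17.5 [0.4749 0.0928 0.0711] psi 4.4 tilt 0.09 F [-0.8  6.1  5. ] op 0.0120 gf 15.0
s -0.0454 err 0.2mm psi model 4.0
[[[-0.54,-0.13,0.06,0.1,0,-0.9,1],[-0.56,-0.14,0,0,0,-1.5,1],[-0.59,-0.2,0,0,0,-1.8,1],[-0.61,-0.31,0,0,0,-2.5,1],[-0.65,-0.37,0,0,0,-2.8,1]]]
[[[-0.68,-0.46,0,0,0,-3.2,1],[-0.73,-0.54,0,0,-0.1,-3.7,1],[-0.81,-0.53,0,0,0,-3.8,1],[-0.87,-0.56,0,0,0,-4,1],[-0.92,-0.6,0,0,0,-4.3,1]]]
[[[-0.99,-0.62,0,0,0,-4.5,1],[-1.03,-0.66,0,0,0,-4.8,1],[-1.07,-0.68,0,0,0,-4.9,1],[-1.11,-0.69,0,0,0,-5.1,1],[-1.13,-0.71,0,0,0,-5.2,1]]]
[[[-1.14,-0.72,0,0,0,-5.3,1],[-1.14,-0.72,0.01,0,0,-5.2,1],[-1.13,-0.71,0,0,0,-5.2,1],[-1.11,-0.73,0,0,0,-5.6,1],[-1.07,-0.66,0,0,0,-4.6,1]]]
[[[-1.02,-0.58,0,-0.1,0,-3.7,1],[-0.98,-0.46,0,0,0,-2.4,1],[-0.93,-0.37,0,0,0,-1.9,1],[-0.88,-0.28,0,0,0,-1.3,1],[-0.83,-0.2,0,0,0,-0.9,1]]]
[[[-0.78,-0.12,0,0,0,-0.4,1],[-0.72,-0.05,0,0,0,-0.2,1],[-0.66,0.08,0,0,0,0.5,1],[-0.62,0.07,0,0,0,0.4,1],[-0.59,0.08,0,0,0,0.4,1]]]
[[[-0.57,0.08,0,0,0,0.4,1],[-0.55,0.08,0,0,0,0.4,1]]]
```

View pics/s7.png

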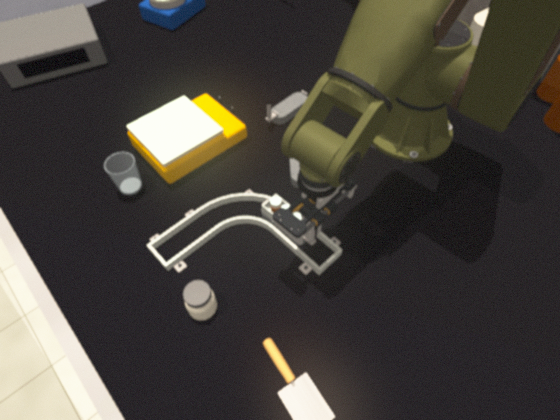

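The shuttle, with the tray at (285,205), has entered the bend and is following the model. I'll keep going.

Request:
jog_arm --increments '[[[-0.55,-0.15,0,0,0,-0.9,1],[-0.55,-0.15,0,0,0,-1.5,1],[-0.6,-0.2,0,0,0,-1.8,1],[-0.6,-0.3,0,0,0,-2.5,1],[-0.65,-0.35,0,0,0,-2.8,1]]]'

```text
time_s: 17.98
eef_pos: [0.4671, 0.0621, 0.071]
ee_rot: [1.935, 2.475, 0.002]
wrist_force: [-2.1, 5.5, 5.8]
opening: 0.0118
grasp_force: 15.0
```

Request:
jog_arm --increments '[[[-0.7,-0.45,0,0,0,-3.2,1],[-0.75,-0.55,0,0,0,-3.7,1],[-0.8,-0.55,0,0,0,-3.8,1],[-0.85,-0.55,0,0,0,-4,1],[-0.9,-0.6,0,0,0,-4.3,1]]]'

```text
time_s: 18.4
eef_pos: [0.4563, 0.0151, 0.0711]
ee_rot: [-1.498, -2.761, -0.001]
wrist_force: [-2.8, 5.3, 7.7]
opening: 0.0117
grasp_force: 15.0
```

Run:
```python
from track import *
locate(L+.030,1,.009,.0705)
```

```text
t18.4 [0.4563 0.0151 0.0711] psi 33.0 tilt 0.05 F [-2.8  5.3  7.7] op 0.0117 gf 15.0
s 0.0258 err 0.9mm psi model 33.0
[[[-0.66,-0.33,0.06,0,0,-2.7,1],[-0.61,-0.41,0,0,0,-2.9,1],[-0.66,-0.43,0,0,0,-3,1],[-0.73,-0.48,-0.01,0,0,-3.4,1],[-0.81,-0.52,0,0,0,-3.8,1]]]
[[[-0.91,-0.58,0,0,0,-4.2,1],[-0.99,-0.64,0,0,0,-4.6,1],[-1.08,-0.68,0,0,0,-4.9,1],[-1.15,-0.72,0,0,0,-5.3,1],[-1.2,-0.75,0,0,0,-5.6,1]]]
[[[-1.22,-0.8,0,0,0,-6,1],[-1.22,-0.74,0,0,0,-5.1,1],[-1.19,-0.61,0,0,0,-3.7,1],[-1.14,-0.49,0,0,0,-2.5,1],[-1.09,-0.36,0,0,0,-1.8,1]]]
[[[-1.01,-0.23,0,0,0,-1,1],[-0.93,-0.13,0,0,0,-0.5,1],[-0.84,0.01,0,0,0,0.2,1],[-0.74,0.09,0,0,0,0.5,1],[-0.67,0.09,0,0,0,0.5,1]]]
[[[-0.62,0.08,0,0,0,0.4,1],[-0.6,0.09,0,0,0,0.4,1]]]
```

Request:
jog_arm --increments '[[[-0.7,-0.35,0,0,0,-2.7,1],[-0.7,-0.45,0,0,0,-3.1,1],[-0.75,-0.45,0,0,0,-3.4,1],[-0.8,-0.5,0,0,0,-3.6,1],[-0.85,-0.55,0,0,0,-4,1]]]'

```text
time_s: 18.82
eef_pos: [0.4625, -0.0288, 0.071]
ee_rot: [-1.079, -2.95, -0.001]
wrist_force: [-6.0, 5.6, 10.1]
opening: 0.0114
grasp_force: 15.0
```

Request:
jog_arm --increments '[[[-0.9,-0.6,0,0,0,-4.2,1],[-0.9,-0.6,0,0,0,-4.3,1],[-0.9,-0.6,0,0,0,-4.3,1],[-0.9,-0.55,0,0,0,-4.2,1],[-0.9,-0.55,0,0,0,-4.2,1]]]'

```text
time_s: 19.23
eef_pos: [0.485, -0.0773, 0.071]
ee_rot: [-0.517, -3.097, -0.0]
wrist_force: [-7.1, 4.2, 12.0]
opening: 0.0116
grasp_force: 15.0
```

Run:
```python
from track import *
locate(L+.030,1,.009,.0707)
```

```text
t19.2 [ 0.485  -0.0773  0.071 ] psi 71.1 tilt 0.08 F [-7.1  4.2 12. ] op 0.0116 gf 15.0
s 0.1091 err 0.7mm psi model 71.2
[[[-0.66,-0.36,0.03,0,-0.1,-3,1],[-0.65,-0.46,0,0,0,-3.4,1],[-0.78,-0.51,0,0,0,-3.6,1],[-0.93,-0.57,0,0,0,-3.8,1],[-1.07,-0.55,0.01,0,0,-3.3,1]]]
[[[-1.17,-0.5,0,0,0,-2.6,1],[-1.22,-0.4,0,0,0,-1.9,1],[-1.19,-0.25,0,0,0,-1.1,1],[-1.11,-0.11,0,0,0,-0.3,1],[-0.94,0.11,0,0,0,0.6,1]]]
[[[-0.79,0.1,0,0,0,0.6,1],[-0.67,0.09,0,0,0,0.4,1],[-0.6,0.09,0,0,0,0.4,1]]]
```

Request:
jog_arm --increments '[[[-0.65,-0.4,-0.02,0,0,-3,1],[-0.7,-0.45,-0.02,0,0,-3.4,1],[-0.8,-0.5,0,0,0,-3.6,1],[-0.9,-0.55,0,0,0,-3.8,1],[-1,-0.55,0,0,0,-3.3,1]]]'

```text
time_s: 19.65
eef_pos: [0.5195, -0.1095, 0.0711]
ee_rot: [-0.051, -3.14, -0.0]
wrist_force: [-4.7, 2.0, 5.0]
opening: 0.0118
grasp_force: 15.0
```

Request:
jog_arm --increments '[[[-1.1,-0.5,0,0,0,-2.6,1],[-1.2,-0.4,0,0,0,-1.9,1],[-1.1,-0.25,0,0,0,-1.1,1],[-1,-0.1,0,0,0,-0.3,1],[-0.6,0.1,0,0,0,0.5,1]]]'

```text
time_s: 20.07
eef_pos: [0.57, -0.1199, 0.0711]
ee_rot: [0.092, -3.139, 0.0]
wrist_force: [-7.0, -0.5, 8.1]
opening: 0.0116
grasp_force: 15.0
```

Run:
```python
from track import *
locate(L+.030,1,.006,.071)
```

```text
t20.1 [ 0.57   -0.1199  0.0711] psi 93.4 tilt 0.06 F [-7.  -0.5  8.1] op 0.0116 gf 15.0
s 0.1996 err 0.3mm psi model 93.9
[[[-0.53,0.04,0.01,0,-0.1,-0.2,1],[-0.82,0.1,0,0,0,0.6,1],[-0.82,0.11,0,0,0,0.6,1],[-0.52,0.08,0,0,0,0.3,1]]]
```

Request:
jog_arm --increments '[[[-0.5,0.05,0,0,0,-0.1,1],[-0.7,0.1,0,0,0,0.5,1],[-0.7,0.1,0,0,0,0.5,1],[-0.5,0.1,0,0,0,0.4,1],[-0.2,0,0,0,0,0,1]]]'

```text
time_s: 20.48
eef_pos: [0.5956, -0.1143, 0.0711]
ee_rot: [0.055, -3.14, 0.0]
wrist_force: [-6.9, -0.2, 7.8]
opening: 0.0116
grasp_force: 15.0
```

Request:
jog_arm --increments '[[[-0.05,0,0,0,0,0,1],[0,0,0,0,0,0,1],[0,0,0,0,0,0,1]]]'

```text
time_s: 20.73
eef_pos: [0.5959, -0.1144, 0.0711]
ee_rot: [0.056, -3.141, 0.0]
wrist_force: [-4.0, 0.9, 4.1]
opening: 0.0114
grasp_force: 15.0
```

Run:
```python
from track import *;from fit import *
locate(L+.030,1,.006,.071)
for n in('scene','side'):
    snap(n);P,c=pts(n,.052,.058,(.6,.77,-.18,-.04));print(n,'rim',len(P),rect(P))
print('seat target',post(L+.031)[2])
```

```text
t20.7 [ 0.5959 -0.1144  0.0711] psi 92.0 tilt 0.02 F [-4.   0.9  4.1] op 0.0114 gf 15.0
s 0.2255 err 1.0mm psi model 92.1
[[[-0.04,-0.09,0.01,0,0,0,1],[-0.04,0.01,0,0,0,0,1]]]
scene rim 244 (array([ 0.666 , -0.1139]), array([0.131, 0.049]), 0.3)
side rim 31 (array([ 0.6705, -0.1251]), array([0.022, 0.125]), 85.2)
seat target [ 0.68169057 -0.11213029]
```

Request:
jog_arm --increments '[[[0,0,0,0,0,0,4],[0,0,0,0,0,0,4],[0,0,0,0,0,0,4],[0,0,-1.5,0,0,0,4],[0,0,-2.5,0,0,0,4]]]'

```text
time_s: 21.25
eef_pos: [0.5949, -0.1139, 0.1087]
ee_rot: [0.057, -3.137, -0.002]
wrist_force: [0.0, -0.8, -0.3]
opening: 0.0391
grasp_force: 0.0
```

Request:
jog_arm --increments '[[[0,0,-2.5,0,0,0,7],[0,0,-2.5,0,0,0,7],[0,0,-1.5,0,0,0,7],[0,0,0,0,0,0,7],[0,0,0,0,0,0,7]]]'

```text
time_s: 21.67
eef_pos: [0.5963, -0.1142, 0.1758]
ee_rot: [-0.057, 3.14, -0.0]
wrist_force: [-1.2, -1.1, -0.9]
opening: 0.0687
grasp_force: 0.0
```

Run:
```python
from track import *;from fit import *
st()
for n in('wrist','scene','side'):
    snap(n,'w8.png' if n=='wrist' else None);P,c=pts(n,.051,.058,(.61,.77,-.18,-.04));print(n,'rim',len(P),rect(P) if len(P) else '')
    P,c=pts(n,.0865,.098,(.55,.64,-.15,-.08));print('cap',len(P),P.mean(0))
```

```text
t21.7 [ 0.5963 -0.1142  0.1758] psi 92.1 tilt 0.05 F [-1.2 -1.1 -0.9] op 0.0687 gf 0.0
wrist rim 952 (array([ 0.6784, -0.1145]), array([0.107, 0.046]), 0.2)
cap 330 [ 0.59461444 -0.11410279  0.09028031]
scene rim 272 (array([ 0.6782, -0.113 ]), array([0.049, 0.107]), 89.6)
cap 44 [ 0.59557554 -0.11189438  0.09158581]
side rim 148 (array([ 0.6789, -0.1167]), array([0.108, 0.049]), 0.0)
cap 30 [ 0.59503629 -0.11602099  0.09096785]
```

View pics/w8.png

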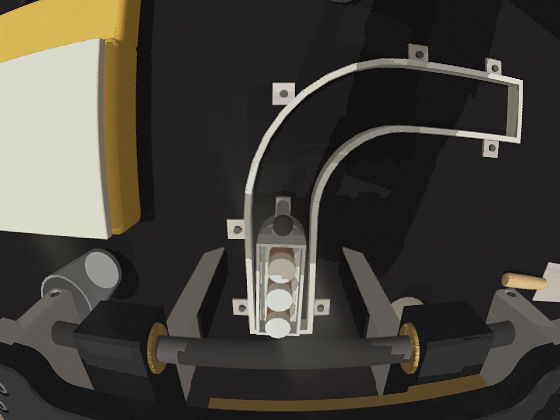

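The tray with its jars sits at (280,290) on the docked shuttle, measured at (0.678,-0.114). I'll grip it next with a tapered descent.

Request:
jog_arm --increments '[[[-1.4,0,0,0,0,0.9,7],[-2.5,0,0,0,0,1,7],[-2.5,0,0,0,0,0,7],[-1.5,0,0,0,0,0,7],[-0.3,0,0,0,0,0,7]]]' --force 30

```text
time_s: 22.23
eef_pos: [0.6792, -0.1127, 0.1737]
ee_rot: [0.005, -3.14, -0.001]
wrist_force: [-0.8, 1.1, -0.3]
opening: 0.0698
grasp_force: 0.0
```

Request:
jog_arm --increments '[[[0,0,1.5,0,0,0,7],[0,0,2.5,0,0,0,7],[0,0,2.5,0,0,0,7],[0,0,1.7,0,0,0,7],[0,0,1,0,0,0,7]]]'

```text
time_s: 22.65
eef_pos: [0.6764, -0.1128, 0.0805]
ee_rot: [0.005, -3.137, -0.001]
wrist_force: [0.2, -0.3, -0.3]
opening: 0.0694
grasp_force: 0.0
```

Run:
```python
from plan import *
st();plan([(.6784,-.114,.056,90.2,7)],vmax=.5)
```

```text
t22.6 [ 0.6764 -0.1128  0.0805] psi 90.2 tilt 0.25 F [ 0.2 -0.3 -0.3] op 0.0694 gf 0.0
[[[-0.04,-0.02,0.49,0,0,0,7],[-0.04,-0.03,0.49,0,-0.1,0,7],[-0.04,-0.02,0.49,0,0,0,7],[-0.04,-0.03,0.49,0,-0.1,0,7],[-0.05,-0.02,0.49,0.1,0,0,7]]]
```

Request:
jog_arm --increments '[[[0,-0.1,0.7,0,0,0,7],[0,0,0.7,0,0,0,7],[0,0,0.5,0,0,0,7],[0,0,0.3,0,0,0,7],[0,0,0,0,0,0,7]]]'

```text
time_s: 23.07
eef_pos: [0.6781, -0.114, 0.0617]
ee_rot: [0.005, -3.141, -0.0]
wrist_force: [0.1, 0.7, 0.6]
opening: 0.0701
grasp_force: 0.0
```

Request:
jog_arm --increments '[[[0,0,0,0,0,0,4],[0,0,0,0,0,0,4],[0,0,0,0,0,0,4],[0,0,0,0,0,0,4],[0,0,0,0,0,0,4]]]'

```text
time_s: 23.48
eef_pos: [0.6783, -0.1141, 0.0623]
ee_rot: [-0.005, 3.141, -0.0]
wrist_force: [0.5, 1.0, 1.6]
opening: 0.0459
grasp_force: 30.0
```

Run:
```python
from plan import *
st();x,y,z=readout.sense()['eef_pos']
plan([(x,y,.155,90.2,4),(.5275,-.3630,.155,90.2,4)],vmax=2)
```

```text
t23.5 [ 0.6783 -0.1141  0.0623] psi 90.2 tilt 0.03 F [0.5 1.  1.6] op 0.0459 gf 30.0
[[[0,0,-1.85,0,0,0,4],[0,0,-1.86,0,0,0,4],[0,0,-1.85,0,0,0,4],[0,0,-1.86,0,0,0,4],[-0.01,0,-1.85,0,0,0,4]]]
[[[1.17,-1.91,0,0,0,0,4],[1.17,-1.91,0,0,0,0,4],[1.17,-1.91,0,0,0,0,4],[1.17,-1.91,0,0,0,0,4],[1.16,-1.91,0,0,0,0,4]]]
[[[1.17,-1.91,0,0,0,0,4],[1.16,-1.91,0,0,0,0,4],[1.17,-1.91,0,0,0,0,4],[1.16,-1.91,0,0,0,0,4],[1.17,-1.92,0,0,0,0,4]]]
[[[1.16,-1.91,0,0,0,0,4],[1.17,-1.92,0,0,0,0,4],[1.16,-1.91,-0.01,0,0,0,4]]]
```

Request:
jog_arm --increments '[[[0,0,-1,0,0,0,4],[0,0,-2.2,0,0,0,4],[0,0,-2.6,0,0,0,4],[0,0,-2.4,0,0,0,4],[0,0,-1.3,0,0,0,4]]]'

```text
time_s: 23.9
eef_pos: [0.6788, -0.1141, 0.1605]
ee_rot: [-0.005, 3.138, -0.001]
wrist_force: [0.1, 0.1, -2.6]
opening: 0.0454
grasp_force: 30.0
```

Request:
jog_arm --increments '[[[0.6,-1,-0.5,0,0,0,4],[1.2,-1.9,0,0,0,0,4],[1.2,-1.9,0,0,0,0,4],[1.2,-1.9,0,0,0,0,4],[1.2,-1.9,0,0,0,0,4]]]'

```text
time_s: 24.32
eef_pos: [0.6228, -0.2014, 0.1605]
ee_rot: [0.005, -3.14, -0.001]
wrist_force: [-0.1, 0.3, -2.1]
opening: 0.0458
grasp_force: 30.0
```

Request:
jog_arm --increments '[[[1.2,-1.9,0,0,0,0,4],[1.2,-1.9,0,0,0,0,4],[1.2,-1.9,0,0,0,0,4],[1.2,-1.9,0,0,0,0,4],[1.2,-1.9,0,0,0,0,4]]]'

```text
time_s: 24.73
eef_pos: [0.563, -0.2965, 0.1605]
ee_rot: [0.004, -3.14, -0.002]
wrist_force: [0.1, -0.3, -2.8]
opening: 0.0455
grasp_force: 30.0
```

Request:
jog_arm --increments '[[[1.2,-1.9,0,0,0,0,4],[1.2,-1.9,0,0,0,0,4],[1,-1.6,0,0,0,0,4],[0.5,-0.9,0,0,0,0,4],[0,0,0,0,0,0,4]]]'

```text
time_s: 25.15
eef_pos: [0.5242, -0.3601, 0.1609]
ee_rot: [0.001, -3.14, -0.001]
wrist_force: [0.7, 0.5, -2.3]
opening: 0.0459
grasp_force: 30.0
```

Run:
```python
from fit import *;from plan import *
st();snap('scene','s9.png');st();plan([(.5275,-.3630,.13,90.2,4)],vmax=1)
```

```text
t25.1 [ 0.5242 -0.3601  0.1609] psi 90.0 tilt 0.09 F [ 0.7  0.5 -2.3] op 0.0459 gf 30.0
t25.2 [ 0.5251 -0.3589  0.1611] psi 90.1 tilt 0.07 F [ 1.3  0.7 -2.5] op 0.0457 gf 30.0
[[[-0.06,-0.1,0.78,0,0,0,4],[-0.06,-0.1,0.78,0,0,0,4],[-0.06,-0.1,0.77,0,0,-0.1,4],[-0.06,-0.11,0.78,0,-0.1,0,4]]]
```

View pics/s9.png

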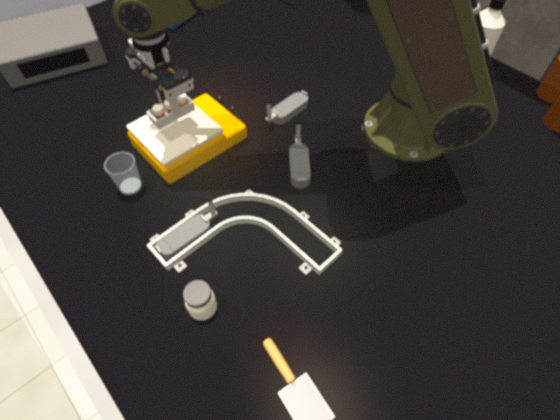

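The tray with its jars is held over the plate at about (172,112), and the empty shuttle is at the dock at (185,235). I'll lower the tray gently.

Request:
jog_arm --increments '[[[-0.2,-0.4,0.6,0,0,0,4],[0,0,1,0,0,0,4],[0,0,1,0,0,0,4],[0,0,0.6,0,0,0,4],[0,0,0.3,0,0,0,4]]]'

```text
time_s: 25.62
eef_pos: [0.5277, -0.3616, 0.1248]
ee_rot: [0.006, -3.14, -0.002]
wrist_force: [-0.6, -0.1, -2.9]
opening: 0.0459
grasp_force: 30.0
```

Request:
jog_arm --increments '[[[0,0,0.2,0,0,0,4],[0,0,0.1,0,0,0,4],[0,0,0,0,0,0,4],[0,0,0,0,0,0,4]]]'

```text
time_s: 25.95
eef_pos: [0.528, -0.3625, 0.1243]
ee_rot: [-0.005, 3.141, -0.001]
wrist_force: [-0.3, 0.0, -2.1]
opening: 0.0456
grasp_force: 30.0
```

Request:
jog_arm --increments '[[[0,0,0.15,0,0,0,4],[0,0,0.1,0,0,0,4],[0,0,0,0,0,0,4]]]'

```text
time_s: 26.2
eef_pos: [0.5278, -0.3624, 0.1212]
ee_rot: [0.005, -3.141, -0.0]
wrist_force: [-0.1, -0.3, -3.5]
opening: 0.0456
grasp_force: 30.0
```

Request:
jog_arm --increments '[[[0,0,0.1,0,0,0,4],[0,0,0,0,0,0,4],[0,0,0,0,0,0,4]]]'

```text
time_s: 26.45
eef_pos: [0.5279, -0.3624, 0.1203]
ee_rot: [0.005, -3.142, -0.0]
wrist_force: [0.1, 0.2, -2.2]
opening: 0.0458
grasp_force: 30.0
```

Request:
jog_arm --increments '[[[0,0,0.05,0,0,0,4],[0,0,0,0,0,0,4],[0,0,0,0,0,0,4]]]'

```text
time_s: 26.7
eef_pos: [0.5279, -0.3625, 0.1199]
ee_rot: [0.005, -3.142, -0.0]
wrist_force: [0.3, -1.0, -2.8]
opening: 0.0462
grasp_force: 30.0
```

Request:
jog_arm --increments '[[[0,0,0.05,0,0,0,4],[0,0,0.03,0,0,0,4],[0,0,0,0,0,0,4]]]'

```text
time_s: 26.95
eef_pos: [0.5279, -0.3625, 0.1192]
ee_rot: [-0.005, 3.141, -0.0]
wrist_force: [-0.9, 0.9, -0.7]
opening: 0.046
grasp_force: 30.0
```

Request:
jog_arm --increments '[[[0,0,0.05,0,0,0,4],[0,0,0,0,0,0,4],[0,0,0,0,0,0,4]]]'

```text
time_s: 27.2
eef_pos: [0.528, -0.3625, 0.1192]
ee_rot: [-0.005, 3.141, -0.0]
wrist_force: [-3.1, 2.4, 5.3]
opening: 0.0456
grasp_force: 30.0
```

Request:
jog_arm --increments '[[[0,0,0,0,0,0,6],[0,0,0,0,0,0,6],[0,0,-1.5,0,0,0,6],[0,0,-2.5,0,0,0,6],[0,0,-2.5,0,0,0,6]]]'

```text
time_s: 27.62
eef_pos: [0.5277, -0.3623, 0.1836]
ee_rot: [0.005, -3.14, -0.001]
wrist_force: [-0.5, 0.1, 0.8]
opening: 0.0598
grasp_force: 0.0
```

Request:
jog_arm --increments '[[[-0.4,1.5,0,0,0,0,4],[-0.8,3,0,0,0,0,4],[-0.8,3,0,0,0,0,4],[-0.8,3,0,0,0,0,4],[-0.8,3,0,0,0,0,4]]]'

```text
time_s: 28.03
eef_pos: [0.5636, -0.2257, 0.1831]
ee_rot: [0.004, -3.141, -0.0]
wrist_force: [1.0, 0.6, -0.2]
opening: 0.0398
grasp_force: 0.0
```

Request:
jog_arm --increments '[[[-0.8,3,0,0,0,-0.9,4],[-0.8,3,0,0,0,-0.9,4],[-0.8,3,0,0,0,0,4],[-0.7,2.3,0,0,0,0,4],[0,0,0,0,0,0,4]]]'

```text
time_s: 28.45
eef_pos: [0.5927, -0.1095, 0.1831]
ee_rot: [-0.06, 3.141, 0.001]
wrist_force: [0.1, 0.5, 0.5]
opening: 0.0403
grasp_force: 0.0
```

Run:
```python
from track import *;from fit import *
st()
snap('wrist');P,c=pts('wrist',.0865,.098,(.55,.64,-.15,-.08));print('cap',len(P),P.mean(0))
for n in('scene','side'):
    snap(n);P,c=pts(n,.109,.116,(.43,.63,-.47,-.26));print(n,'tray rim',len(P),rect(P),P[:,2].mean())
    P,c=pts(n,.12,.14,(.43,.63,-.47,-.26));print('caps',len(P),P[:,2].max(),rect(P))
st();plan([(.595,-.1138,.1,92,4)],vmax=3)
```

```text
t28.4 [ 0.5927 -0.1095  0.1831] psi 92.2 tilt 0.04 F [0.1 0.5 0.5] op 0.0403 gf 0.0
cap 314 [ 0.59458896 -0.1141631   0.09023889]
scene tray rim 44 (array([ 0.5639, -0.3606]), array([0.038, 0.049]), 5.5) 0.11183407558131013
caps 4 0.12886892386151505 (array([ 0.5717, -0.3615]), array([0.008, 0.   ]), 88.5)
side tray rim 201 (array([ 0.528 , -0.3633]), array([0.107, 0.048]), 0.1) 0.11155754949554329
caps 313 0.13253679603641902 (array([ 0.5281, -0.3624]), array([0.026, 0.091]), 89.7)
t28.6 [ 0.5919 -0.1139  0.1832] psi 92.0 tilt 0.02 F [-0.3  0.1 -0.4] op 0.0401 gf 0.0
[[[-0.1,0,2.77,0,0,0,4],[-0.11,0,2.78,0,0,0,4],[-0.1,0,2.77,0,0,0,4]]]
```

Request:
jog_arm --increments '[[[-0.3,0,1.5,0,0,0,4],[0,0,2.5,0,0,0,4],[0,0,2.5,0,0,0,4],[0,0,2,0,0,0,4],[0,0,1.5,0,0,0,4]]]' --force 15

```text
time_s: 29.02
eef_pos: [0.594, -0.1148, 0.0814]
ee_rot: [0.051, -3.139, -0.001]
wrist_force: [0.5, -0.2, -0.4]
opening: 0.0402
grasp_force: 0.0
```

Request:
jog_arm --increments '[[[0,0,0.8,0,0,0,4],[0,0,0.4,0,0,0,4],[0,0,0,0,0,0,4],[0,0,0,0,0,0,1],[0,0,0,0,0,0,1]]]'

```text
time_s: 29.43
eef_pos: [0.5955, -0.1139, 0.0726]
ee_rot: [-0.054, 3.14, -0.001]
wrist_force: [0.3, -0.7, -0.2]
opening: 0.0302
grasp_force: 0.0
```

Request:
jog_arm --increments '[[[0,0,0,0,0,0,1],[0,0,0,0,0,0,1],[0,0,0,0,0,0,1]]]'

```text
time_s: 29.68
eef_pos: [0.5952, -0.1137, 0.072]
ee_rot: [-0.054, 3.14, -0.0]
wrist_force: [-1.3, 0.2, 3.1]
opening: 0.0118
grasp_force: 15.0
```

Run:
```python
from track import *
locate(-(.157-.042),1,.0085)
```

```text
t29.7 [ 0.5952 -0.1137  0.072 ] psi 92.0 tilt 0.04 F [-1.3  0.2  3.1] op 0.0118 gf 15.0
s 0.2249 err 1.8mm psi model 92.1
[[[0.55,-0.26,0,0,0,-0.5,1],[0.56,-0.08,0,0,0,-0.4,1],[0.58,-0.08,0,0,0,-0.4,1],[0.59,-0.07,0,0,0,-0.4,1],[0.63,-0.07,0,0,0,-0.4,1]]]
[[[0.67,0.05,0,0,0,0.1,1],[0.71,0.12,0,0,0,0.4,1],[0.74,0.18,0,0,0,0.8,1],[0.78,0.25,0,0,0,1.1,1],[0.81,0.33,0,0,0,1.5,1]]]
[[[0.86,0.41,-0.01,0,0,2,1],[0.88,0.51,0,0,0,2.6,1],[0.91,0.63,0,0,0,3.9,1],[0.94,0.72,0,0,0,4.5,1],[0.97,0.78,0,0,0,5.2,1]]]
[[[1.01,0.76,0,0,0,4.9,1],[1.03,0.79,0,0,0,5.1,1],[1.06,0.8,0,0,0,5.1,1],[1.06,0.82,0,0,0,5.2,1],[1.07,0.82,0,0,0,5.3,1]]]
[[[1.07,0.82,0,0,0,5.3,1],[1.07,0.81,0,0,0,5.2,1],[1.05,0.8,0,0,0,5.1,1],[1.04,0.79,0,0,0,5.1,1],[1,0.78,0,0,0,5,1]]]
[[[0.94,0.8,0,0,0,5,1],[0.94,0.65,0,0,0,4.3,1],[0.93,0.51,0,0,0,3.7,1],[0.91,0.27,0,0,0,2.5,1],[0.87,0.19,0,0,0,1.9,1]]]
[[[0.82,0.12,0,0,0,1.4,1],[0.78,0.07,0,0,0,0.9,1],[0.74,0.03,0,0,0,0.6,1],[0.69,0,0,0,0,0.3,1],[0.66,-0.03,0,0,0,0,1]]]
[[[0.62,-0.05,0,0,0,-0.5,1],[0.6,-0.04,0,0,0,-0.4,1],[0.57,-0.04,0,0,0,-0.4,1],[0.56,-0.04,-0.01,0,0,-0.4,1],[0.56,-0.02,0,0,0,-0.3,1]]]
```

Request:
jog_arm --increments '[[[0.5,-0.2,0,0,0,-0.5,1],[0.55,-0.1,0,0,0,-0.4,1],[0.6,-0.1,0,0,0,-0.4,1],[0.6,-0.05,0,0,0,-0.4,1],[0.65,-0.05,0,0,0,-0.4,1]]]'

```text
time_s: 30.1
eef_pos: [0.5658, -0.1203, 0.0719]
ee_rot: [-0.112, 3.139, -0.0]
wrist_force: [3.6, -0.3, 3.0]
opening: 0.0119
grasp_force: 15.0
```

Request:
jog_arm --increments '[[[0.65,0.05,0,0,0,0.1,1],[0.7,0.1,0,0,0,0.4,1],[0.75,0.2,0,0,0,0.8,1],[0.8,0.25,0,0,0,1.1,1],[0.8,0.3,0,0,0,1.5,1]]]'

```text
time_s: 30.52
eef_pos: [0.5283, -0.113, 0.0718]
ee_rot: [-0.001, 3.141, -0.001]
wrist_force: [4.0, -0.4, 4.7]
opening: 0.0115
grasp_force: 15.0
```

Run:
```python
from track import *
locate(-(.157-.042),1,.0088)
```

```text
t30.5 [ 0.5283 -0.113   0.0718] psi 90.1 tilt 0.05 F [ 4.  -0.4  4.7] op 0.0115 gf 15.0
s 0.1579 err 0.4mm psi model 90.0
[[[0.6,0.26,0,0,0,1.4,1],[0.57,0.3,0,0,0,1.5,1],[0.58,0.35,0,0,0,1.9,1],[0.62,0.41,0,0,0,2.5,1],[0.66,0.47,0,0,0,3,1]]]
[[[0.7,0.54,0,0,0,3.5,1],[0.76,0.59,0,0,0,4,1],[0.81,0.61,0,0,0,4,1],[0.87,0.66,-0.01,0,0,4.2,1],[0.93,0.7,0,0,0,4.6,1]]]
[[[0.98,0.74,0,0,0,4.8,1],[1.03,0.78,0,0,0,5,1],[1.06,0.81,0,0,0,5.2,1],[1.08,0.83,0,0,0,5.3,1],[1.11,0.85,0,0,0,5.4,1]]]
[[[1.11,0.85,0,0,0,5.4,1],[1.1,0.85,0,0,0,5.5,1],[1.05,0.89,0,0,0,5.5,1],[1.05,0.78,0,0,0,5.1,1],[1.04,0.62,0,0,0,4.3,1]]]
[[[1.03,0.31,0,0,0,2.8,1],[0.99,0.21,0,0,0,2.1,1],[0.92,0.12,0,0,0,1.5,1],[0.87,0.06,0,0,0,0.9,1],[0.8,0.02,0,0,0,0.5,1]]]
[[[0.74,-0.01,0,0,0,0.2,1],[0.69,-0.06,0,0,0,-0.5,1],[0.65,-0.05,0,0,0,-0.4,1],[0.61,-0.05,0,0,0,-0.5,1],[0.59,-0.03,0,0,0,-0.4,1]]]
[[[0.57,-0.03,0,0,0,-0.3,1]]]
```

Request:
jog_arm --increments '[[[0.6,0.25,0,0,0,1.4,1],[0.6,0.3,0,0,0,1.6,1],[0.6,0.35,0,0,0,1.9,1],[0.6,0.4,0,0,0,2.5,1],[0.65,0.45,0,0,0,3,1]]]'

```text
time_s: 30.93
eef_pos: [0.499, -0.0939, 0.0717]
ee_rot: [0.285, 3.128, -0.001]
wrist_force: [2.8, -2.4, 5.1]
opening: 0.0117
grasp_force: 15.0
```

Request:
jog_arm --increments '[[[0.7,0.55,0,0,0,3.5,1],[0.75,0.6,0,0,0,4,1],[0.8,0.6,0,0,0,4,1],[0.85,0.65,0,0,0,4.2,1],[0.95,0.7,0,0,0,4.6,1]]]'

```text
time_s: 31.35
eef_pos: [0.4704, -0.0518, 0.0717]
ee_rot: [0.834, 3.028, -0.001]
wrist_force: [3.2, -2.1, 4.4]
opening: 0.0113
grasp_force: 15.0
```

Run:
```python
from track import *
locate(-(.157-.042),1,.0095)
```

```text
t31.4 [ 0.4704 -0.0518  0.0717] psi 59.2 tilt 0.05 F [ 3.2 -2.1  4.4] op 0.0113 gf 15.0
s 0.0837 err 0.3mm psi model 59.6
[[[0.58,0.46,0,0,0,2.5,1],[0.62,0.45,0,0,0,3,1],[0.67,0.49,0,0,0,3.2,1],[0.74,0.55,0,0,0,3.6,1],[0.82,0.62,0,0,0,4,1]]]
[[[0.92,0.69,0,0,0,4.4,1],[1,0.76,-0.01,0,0,4.9,1],[1.07,0.82,0,0,0,5.3,1],[1.14,0.88,0,0,0,5.6,1],[1.13,0.97,0,0,0,6,1]]]
[[[1.19,0.85,0,0,0,5.6,1],[1.22,0.61,0,0,0,4.4,1],[1.21,0.31,0,0,0,3,1],[1.14,0.18,0,0,0,1.9,1],[1.07,0.08,0,0,0,1.2,1]]]
[[[0.97,0.02,0,0,0,0.5,1],[0.87,-0.05,0,0,0,-0.1,1],[0.78,-0.06,0,0,0,-0.6,1],[0.71,-0.05,0,0,0,-0.4,1],[0.65,-0.04,0,0,0,-0.5,1]]]
[[[0.62,-0.03,0,0,0,-0.3,1]]]
```

Request:
jog_arm --increments '[[[0.6,0.45,0,0,0,2.6,1],[0.65,0.45,0,0,0,3,1],[0.7,0.5,0,0,0,3.2,1],[0.75,0.55,0,0,0,3.6,1],[0.8,0.6,0,0,0,4,1]]]'

```text
time_s: 31.77
eef_pos: [0.4576, -0.0106, 0.0717]
ee_rot: [1.257, 2.879, -0.001]
wrist_force: [2.0, -3.8, 5.1]
opening: 0.0113
grasp_force: 15.0
```

Request:
jog_arm --increments '[[[0.9,0.7,0,0,0,4.4,1],[1,0.75,0,0,0,4.9,1],[1.05,0.8,0,0,0,5.3,1],[1.1,0.85,0,0,0,5.4,1],[1.1,0.9,0,0,0,5.6,1]]]'

```text
time_s: 32.18
eef_pos: [0.4629, 0.054, 0.0714]
ee_rot: [-1.865, -2.528, 0.003]
wrist_force: [-0.2, -4.3, 4.8]
opening: 0.0116
grasp_force: 15.0
```

Run:
```python
from track import *
locate(-(.157-.042),1,.009)
```

```text
t32.2 [0.4629 0.054  0.0714] psi 17.2 tilt 0.10 F [-0.2 -4.3  4.8] op 0.0116 gf 15.0
s -0.0080 err 1.5mm psi model 17.3
[[[0.49,0.55,0,-0.1,0,2.6,1],[0.64,0.43,0,0,0,2.9,1],[0.78,0.45,0,0,0,3.2,1],[0.96,0.32,0,0,0,2.8,1],[1.1,0.25,0,0,0,2.5,1]]]
[[[1.19,0.16,0,0,0,1.8,1],[1.19,0.07,0,0,0,1.1,1],[1.11,-0.02,0,0,0,0.2,1],[0.97,-0.08,-0.01,0,0,-0.6,1],[0.81,-0.06,0,0,0,-0.6,1]]]
[[[0.67,-0.04,0,0,0,-0.4,1],[0.6,-0.03,0,0,0,-0.4,1]]]
```

Request:
jog_arm --increments '[[[0.6,0.45,0,0,0,2.6,1],[0.7,0.45,0,0,0,2.9,1],[0.8,0.45,0,0,0,3.2,1],[0.95,0.3,0,0,0,2.8,1],[1.1,0.25,0,0,0,2.5,1]]]'

```text
time_s: 32.6
eef_pos: [0.4736, 0.0983, 0.0713]
ee_rot: [-2.157, -2.283, 0.003]
wrist_force: [0.0, -5.1, 4.4]
opening: 0.0118
grasp_force: 15.0
```

Request:
jog_arm --increments '[[[1.2,0.15,0,0,0,1.8,1],[1.2,0.05,0,0,0,1.1,1],[1.1,0,0,0,0,0.2,1],[0.9,-0.1,0,0,0,-0.6,1],[0.6,-0.05,0,0,0,-0.6,1]]]'

```text
time_s: 33.02
eef_pos: [0.4729, 0.1489, 0.0714]
ee_rot: [-2.189, -2.253, 0.002]
wrist_force: [0.1, -4.9, 4.4]
opening: 0.0114
grasp_force: 15.0
```

Run:
```python
from track import *
locate(-(.158-.042),1,.006)
```

```text
t33.0 [0.4729 0.1489 0.0714] psi 1.6 tilt 0.08 F [ 0.1 -4.9  4.4] op 0.0114 gf 15.0
s -0.1015 err 2.0mm psi model 1.2
[[[0.74,0.16,0,-0.1,0,0,1],[0.73,-0.03,0,0,0,-0.4,1]]]
```

Request:
jog_arm --increments '[[[0.6,0,0,0,0,-0.2,1],[0.5,0,0,0,0,-0.2,1],[0.3,0,0,0,0,0,1],[0,0,0,0,0,0,1],[0,0,0,0,0,0,1]]]'

```text
time_s: 33.43
eef_pos: [0.4732, 0.1628, 0.0715]
ee_rot: [-2.183, -2.259, -0.0]
wrist_force: [-1.2, 0.0, 4.8]
opening: 0.0116
grasp_force: 15.0
```

Run:
```python
from track import *
locate(-(.160-.042),1,.006)
```

```text
t33.4 [0.4732 0.1628 0.0715] psi 2.0 tilt 0.03 F [-1.2  0.   4.8] op 0.0116 gf 15.0
s -0.1153 err 0.6mm psi model 2.0
[[[0.15,0.06,0,0,0,-0.1,1],[0.13,0,0,0,0,0,1]]]
```

Request:
jog_arm --increments '[[[0.2,0,0,0,0,0,1],[0,0,0,0,0,0,1],[0,0,0,0,0,0,4],[0,0,0,0,0,0,4],[0,0,0,0,0,0,4]]]'

```text
time_s: 33.85
eef_pos: [0.4731, 0.1646, 0.0713]
ee_rot: [-2.183, -2.259, 0.0]
wrist_force: [0.5, -0.2, -0.5]
opening: 0.0283
grasp_force: 0.0
```

Request:
jog_arm --increments '[[[0,0,-1.5,0,0,0,4],[0,0,-2.5,0,0,0,4],[0,0,-2.5,0,0,0,4],[0,0,-2.5,0,0,0,4],[0,0,-2,0,0,0,4]]]'

```text
time_s: 34.27
eef_pos: [0.4734, 0.1647, 0.1833]
ee_rot: [2.183, 2.259, 0.002]
wrist_force: [-0.1, -0.5, 0.6]
opening: 0.0398
grasp_force: 0.0
```

Request:
jog_arm --increments '[[[0,0,0,0,0,0,4],[0,0,0,0,0,0,4],[0,0,0,0,0,0,4]]]'

```text
time_s: 34.52
eef_pos: [0.4729, 0.1646, 0.1805]
ee_rot: [-2.182, -2.259, 0.002]
wrist_force: [0.6, -0.0, -0.8]
opening: 0.04
grasp_force: 0.0
```

Run:
```python
from track import *;from fit import *
st();snap('wrist');P,c=pts('wrist',.0865,.098,(.44,.52,.13,.2));print('cap',P.mean(0),'bend',Rb.T@(P.mean(0)[:2]-C))
P,c=pts('wrist',.026,.0305,(.42,.53,-.05,.14));e,x,y=cdist(P,C,TH);print('deck z',np.median(P[abs(e)<.025][:,2]))
for n in('scene','side'):
    snap(n,'s10.png' if n=='scene' else None);P,c=pts(n,.109,.116,(.43,.63,-.47,-.26));print(n,'tray rim',len(P),rect(P),P[:,2].mean())
    P,c=pts(n,.125,.14,(.43,.63,-.47,-.26));print('caps',len(P),rect(P),P[:,2].mean())
```

```text
t34.5 [0.4729 0.1646 0.1805] psi 2.0 tilt 0.08 F [ 0.6 -0.  -0.8] op 0.0400 gf 0.0
cap [0.47301679 0.16446932 0.09023496] bend [-0.12572508  0.1588317 ]
deck z 0.027225882351308645
scene tray rim 195 (array([ 0.5282, -0.3605]), array([0.107, 0.049]), 0.5) 0.11179402027998085
caps 209 (array([ 0.5343, -0.3571]), array([0.026, 0.076]), 84.3) 0.1286349047165686
side tray rim 187 (array([ 0.5284, -0.3638]), array([0.047, 0.108]), 90.0) 0.11167690340182183
caps 264 (array([ 0.5344, -0.3601]), array([0.026, 0.079]), 82.2) 0.1282125663760275
```

View pics/s10.png

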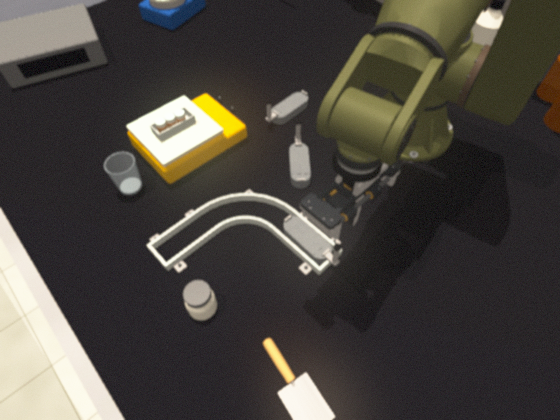

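The shuttle is back, about 3 mm from the loading stop, and the tray is on the plate at (175,122). The caps look shifted, perhaps from the announced knock, so I'll take one close crop to confirm that all three jars are in.

Run:
```python
import cv2,numpy as np
im=np.load('last_side.npz')['im'][...,::-1];sc=np.load('last_scene.npz')['im'][...,::-1]
a=cv2.resize(im[265:345,325:425],(400,320),interpolation=cv2.INTER_CUBIC);b=cv2.resize(sc[85:165,125:225],(400,320),interpolation=cv2.INTER_CUBIC)
cv2.imwrite('pics/c11.png',np.hstack([a,b]))
```

```text
(no output)
```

View pics/c11.png

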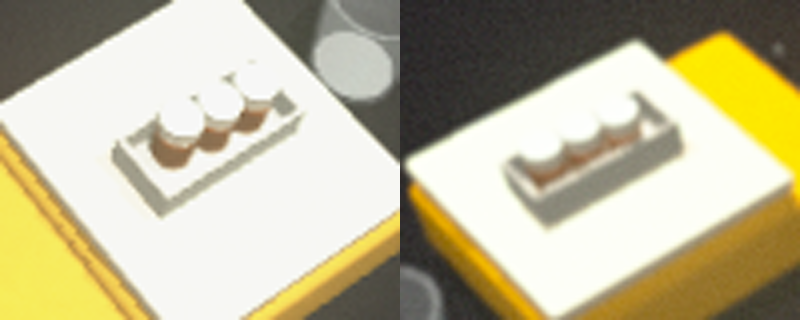

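Both crops show three upright jars inside the tray, at about (215,115) on the left and (580,145) on the right. I'm handing in.

```bash
python3 -c "
from station import arm
print(arm.close_job())"
```

```text
the job is handed in; nothing more can be done
None
```

The job is handed in with the final state as asked: three jars in the tray at the middle of the hotplate, and the empty shuttle about 3 mm from its loading stop. However, the run may be failed because my too-fast descent to grip the tray knocked the fingertips on the bench, with a wrist reading of 321 N against the 120 N limit.

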